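# Square a stack of carrier plates and weigh it down

### The arm

A 7-joint arm with a two-finger parallel gripper is mounted at the origin on a cart in front of the work surface, level with it; the furniture and walls round the work are solid. World frame = base frame: x ahead of the robot, y to its left, z up, the work surface at z = 0. Lengths are in m, angles in rad, forces in N, time in s.
With the tool pointing down it reaches from about 0.35 to 0.9 m from the base axis. Payload 8.1 kg.
Tool frame: the origin (TCP) lies midway between the tips of the shut fingers; the grasp point (between the pads) lies arm.hold_point_z behind it (arm.hold_point_z is the distance from the TCP to the grasp point, in m); z points along the fingers, x is the direction in which the jaws open and shut, and the axes are right-handed (so a half turn about z gives the same grasp; the last joint's range is limited). The gripper opens to 92 mm and grips with 3 to 60 N. Pads are 19 mm wide; open, the fingers measure 130 mm over their backs; the gripper's body (75 mm by 190 mm) begins 47 mm behind the grasp point.
Start: joints at [1.049, 0.434, 0.025, 1.573, -0.012, 1.134, -0.075], TCP at [0.254, -0.571, 0.227] pointing down, gripper open.
Joint ranges: [-2.62, 2.62], [-0.44, 2.09], [-1.27, 1.32], [0.08, 2.57], [-1.32, 4.46], [0.12, 2], [-2.74, 2.74]. Speed limits (rad/s): [2.22, 2.22, 3.01, 3.01, 3.14, 3.14, 3.14].

### API

Orientations are given as a rotation vector (axis times angle).
In Python, from cell import arm gives the robot as it stands.
- The arm moves only by the shell command python3 -m pendant 'ROWS' [FORCE]. ROWS is JSON, a list of rows, each an object with "dp": the shift along the tool's x, y, z in m, a list of three; "rotation": the turn, a rotation vector about the tool's x, y, z in rad, a list of three; "fingers": the closure, from -1 (fully open) to 1 (shut). In form: [{"dp": [x, y, z], "rotation": [rx, ry, rz], "fingers": fingers}, ...]. A call has 1 to 20 rows; each row is the pose to reach, as a shift and turn from the pose measured when the call began, along the tool's axes at that moment; what a row does not reach only later rows make up. A row lasts 1/8 s, in which the tool goes at most 62.5 mm and 10.7 degrees, less where a joint would pass 70% of its speed; a pose out of reach is approached as far as the arm can. A call with a gripper value outside its range is refused whole. The fingers move at their own pace and stop on an object; FORCE is the grip in N (left out, the last holds). Time passes only in rows, so rows that repeat a pose let the fingers close. It gives the time, the measured TCP pose, the force and the opening at its end, in the units of the state.
- arm.observe(): the state, without advancing time (a new reading comes with each control period).
- arm.get_image(name): name is "scene" or "top"; returns the picture (420x560x3 uint8, blue, green, red); there is no depth.
- arm.camera_params(name): a dict with "camera_matrix" (3x3 intrinsics, pixels), "k1" (the pictures are not rectified: a ray, as slopes to the right and down, at radius r is drawn at 1 + k1 r^2 times it, then the intrinsics apply), "rvec" (rotation vector, rad) and "tvec" (3), from world to camera coordinates, as OpenCV has them. Camera axes: x right, y down, z forward; pixel columns grow to the right and rows downward; lengths in m; the calibration is good to about 2 mm. A picture is of the moment at which its call begins. camera_params takes no time and is no camera call.
- arm.sign_off(): hands the job in, once; it reports no verdict.
The state is a dict: "clock": time; "joints": joint angles; "dq": joint speeds; "joint_efforts": joint torques, N m; "position": TCP position; "ee_rot": TCP orientation; "force": force on the tool from outside, world axes, zero at the start; "ft_torque": the same for the moment, N m; "width": opening from 0.0 (shut) to 1.0 (fully open).
Only numpy, scipy, OpenCV 4.12 (cv2) and the standard library are available. Lean on these libraries where they do the work, as an engineer would, in place of code of your own. Each camera call takes 0.05 s, during which the arm holds its last target.

### The job

Lay the spare white plate flat on top of the ragged stack of plates in the squaring jig, with its long side the same way as the others. Tap the stack from its two open sides until all four plates are flush with both metal fences, and then set the white block upright on the middle of the squared stack to hold it flat. Leave the tape roll, the marker and the petri dish where they are.

Things in the scene. Friction and masses are not known exactly. Their poses are not given: they have to be found in the camera images.
- jig: Fixed jig: grey base 8 mm thick (x -22 to +33, y -34.5 to +45.5 mm; plates overhang it on the open sides), metal fences on its far (+x) and left (+y) sides, 22 mm high above it, 8 mm thick; -x and -y sides open. Origin: on the bench, under the centre of a plate that is flush with both fences; z up. Stack of four: top 32 mm above the bench.
- far_fence (a point): Middle of the far fence's inner face (jig x +25 mm), at its top, 30 mm above the bench. The fence is in two pieces, jig y -56 to -18 and +18 to +45.5 mm, with a finger notch 36 mm wide between them (rounded ends). Axes as the jig's.
- left_fence (a point): Middle of the left fence's inner face (jig y +37.5 mm), at its top, 30 mm above the bench; the fence spans jig x -25 to +25 mm. Axes as the jig's.
- plate_0: Loose blue flat sample carrier plate 50 x 75 x 6 mm (x, y, z) with eight printed spots, 60 g; lowest in the ragged stack in the jig. Origin at the centre of its underside, long side along its y.
- plate_1: Loose white flat sample carrier plate 50 x 75 x 6 mm (x, y, z) with eight printed spots, 60 g; second in the ragged stack in the jig. Origin at the centre of its underside, long side along its y.
- plate_2: Loose blue flat sample carrier plate 50 x 75 x 6 mm (x, y, z) with eight printed spots, 60 g; third in the ragged stack in the jig. Origin at the centre of its underside, long side along its y.
- plate_3: The spare plate: the same carrier plate, white, 50 x 75 x 6 mm (x, y, z), lying flat by itself on the bench to the right of the jig. Origin at the centre of its underside, long side along its y.
- weight: White block with a dark slot on top, 62 x 52 x 44 mm (x, y, z; the slot runs along x), about 0.3 kg, the flattening weight; stands on the bench to the left of the jig. Origin at the centre of its underside.
- tape: Cream tape roll lying flat, 61 mm across, 25 mm high (bystander). Origin at the centre of its underside.
- marker: Black-and-white marker pen lying on the bench, 135 mm long, 13 mm thick (bystander). Origin under its middle.
- dish: Closed petri dish, reddish-brown inside, 61 mm across, 14 mm high (bystander). Origin at the centre of its underside.

How it is judged:
By the outcome, as a careful person would: the job done as asked, in the order asked, and still so for the second after the job is handed in, with the robot touching nothing.
It also fails if it takes over 72 s, if anything falls off the work surface, if the arm or the gripper's body presses on something with over 40 N, if the wrist force passes 120 N, or if a joint passes its speed limit or range.

## Working session

There is one attempt and no reset: what is moved stays moved. The work goes in short steps, Python scripts to look and compute and a shell command to move; the robot and the scene stay as the last step left them, time stands still between calls to the robot, and variables do not carry over. Pictures are saved under pics/ and viewed, and the job is handed in when it is done.

```bash
mkdir -p pics; ls; python3 - <<'E'
from cell import arm
import cv2
print(arm.observe()); print(arm.hold_point_z)
for n in("scene","top"):
    cv2.imwrite(f"pics/{n}0.png",arm.get_image(n)); print(arm.camera_params(n))
E
```

```text
pics
{'clock': 0.0, 'joints': array([ 1.04938762,  0.43523149,  0.0249522 ,  1.57408983, -0.01162705,
        1.13397275, -0.07510129]), 'dq': array([ 0.00018385,  0.00080188,  0.00148723, -0.00055486,  0.00179652,
        0.00068223, -0.00061686]), 'joint_efforts': array([ 2.36184405e-04, -6.67862320e+01,  9.84945372e-01, -3.14468801e+01,
       -6.06125663e-02,  4.31261107e-02,  2.09057107e-04]), 'position': array([ 0.25393408, -0.57054017,  0.22594224]), 'ee_rot': array([-2.63401328e+00,  1.71079904e+00,  2.13786775e-03]), 'force': array([ 0.25208651, -0.51402857,  0.19364942]), 'ft_torque': array([ 0.03655319, -0.02049798,  0.01757398]), 'width': 0.9999135012356019}
0.0188
{'camera_matrix': array([[399.15671675,   0.        , 282.24455497],
       [  0.        , 399.15671675, 205.54014389],
       [  0.        ,   0.        ,   1.        ]]), 'k1': -0.0021342375513637947, 'rvec': array([ 0.55273577, -2.42649551,  1.51769748]), 'tvec': array([0.47217539, 0.1711166 , 0.91288423])}
{'camera_matrix': array([[404.28242968,   0.        , 270.03763734],
       [  0.        , 404.28242968, 213.28768086],
       [  0.        ,   0.        ,   1.        ]]), 'k1': -0.04805646699264145, 'rvec': array([ 2.16394695, -2.18689897,  0.12448573]), 'tvec': array([-0.00642752,  0.51960825,  1.01009073])}
```

View pics/scene0.png

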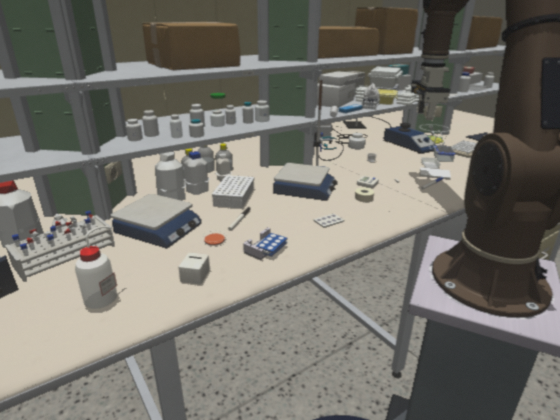

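View pics/top0.png

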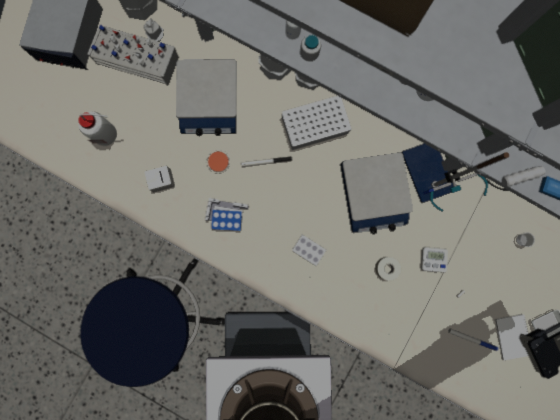

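The top view shows the jig near (228,215), the spare plate (309,250), the weight (158,178), the dish (218,161), the marker (266,161) and the tape (388,268). I'll enlarge these.

```bash
cat > h.py <<'E'
import cv2,numpy as np
from cell import arm
def crop(img,x0,y0,w,h,s,name):
    c=cv2.resize(img[y0:y0+h,x0:x0+w],None,fx=s,fy=s,interpolation=cv2.INTER_CUBIC)
    for i in range(0,w,10):
        cv2.line(c,(i*s,0),(i*s,6 if i%50 else 14),(0,0,255),1); cv2.putText(c,str(x0+i),(i*s,22),0,.35,(0,0,255),1)
    for i in range(0,h,10):
        cv2.line(c,(0,i*s),(6,i*s),(0,0,255),1); cv2.putText(c,str(y0+i),(8,i*s+4),0,.35,(0,0,255),1)
    cv2.imwrite(name,c)
def P(n):
    p=arm.camera_params(n); return p['camera_matrix'],p['k1'],cv2.Rodrigues(p['rvec'])[0],p['tvec'],p['rvec']
def w2p(n,pts):
    K,k,R,t,rv=P(n); return cv2.projectPoints(np.array(pts,float).reshape(-1,3),rv,t,K,np.array([k,0,0,0.]))[0][:,0]
def p2w(n,px,z):
    K,k,R,t,rv=P(n)
    u=cv2.undistortPoints(np.array(px,float).reshape(-1,1,2),K,np.array([k,0,0,0.]))[:,0]
    d=np.c_[u,np.ones(len(u))]@R; c=-R.T@t
    return c+d*((z-c[2])/d[:,2])[:,None]
E
python3 - <<'E'
from h import *
T=cv2.imread('pics/top0.png');S=cv2.imread('pics/scene0.png')
crop(T,190,190,70,50,11,'pics/t_jig.png')
crop(T,285,225,50,45,12,'pics/t_spare.png')
crop(T,135,155,50,45,12,'pics/t_w.png')
crop(S,170,220,130,70,6,'pics/s_jig.png')
E
```

```text
(no output)
```

View pics/t_jig.png

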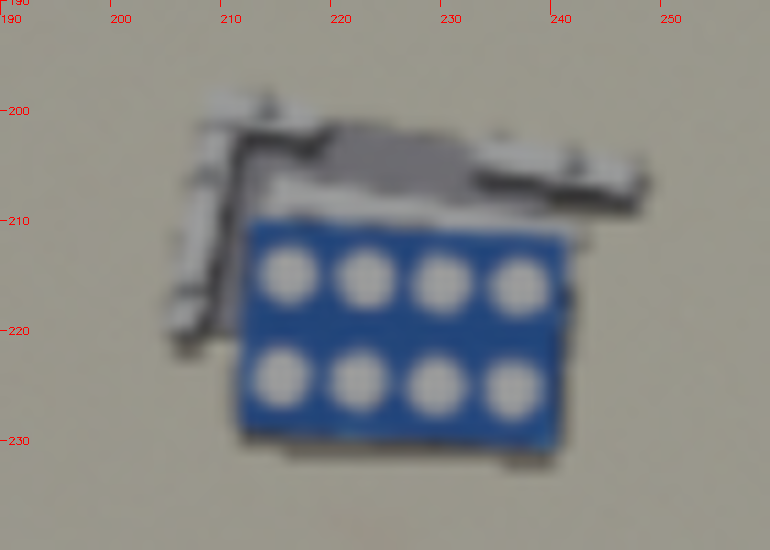

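View pics/t_spare.png

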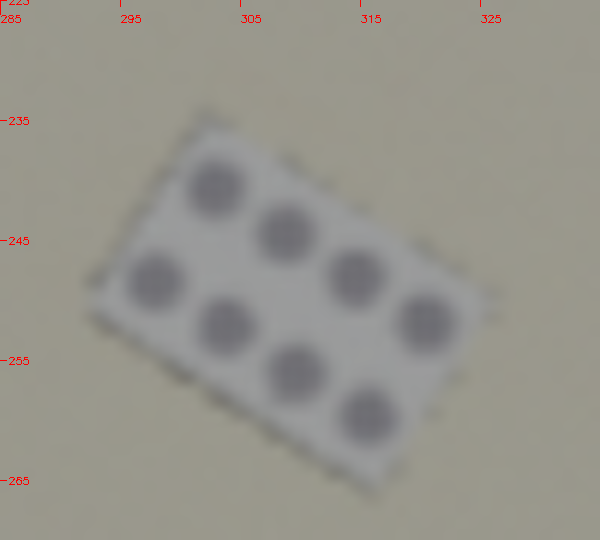

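View pics/t_w.png

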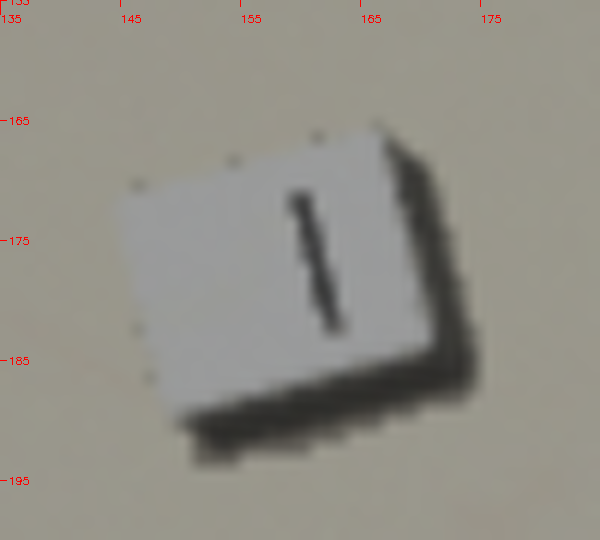

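View pics/s_jig.png

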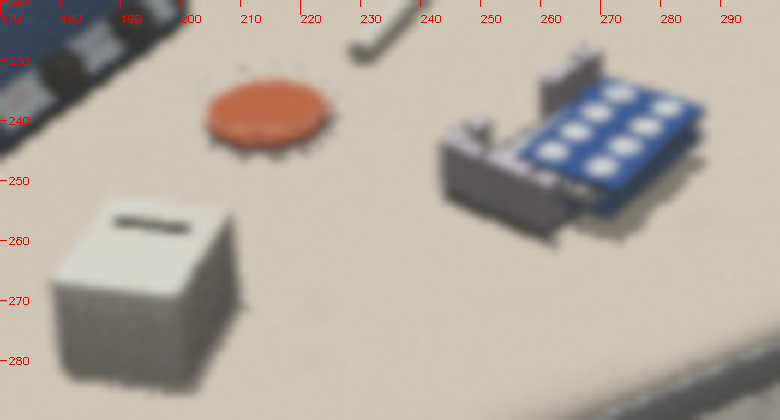

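```bash
cat > fit.py <<'E'
from h import *
from scipy.optimize import least_squares
def tf(p,pts,z0=0):
    c,s=np.cos(p[2]),np.sin(p[2]); pts=np.array(pts,float)
    return np.c_[p[0]+c*pts[:,0]-s*pts[:,1],p[1]+s*pts[:,0]+c*pts[:,1],pts[:,2]+z0]
def fit(obs,guess,z0=0):
    # obs: list of (cam, pts3d, px)
    def r(p): return np.concatenate([(w2p(c,tf(p,a,z0))-np.array(b)).ravel() for c,a,b in obs])
    s=least_squares(r,guess); return s.x,np.abs(s.fun).max(),s.fun
def box(lx,ly,z0,z1,cx=0,cy=0):
    a=[(cx+sx*lx/2,cy+sy*ly/2) for sx,sy in((1,1),(1,-1),(-1,-1),(-1,1))]
    return [(x,y,z) for z in(z0,z1) for x,y in a]
E=[(0,1),(1,2),(2,3),(3,0),(4,5),(5,6),(6,7),(7,4),(0,4),(1,5),(2,6),(3,7)]
def draw(img,cam,p,b,x0,y0,s,col,edges=E):
    q=(w2p(cam,tf(p,b))-[x0,y0]+.5)*s
    for i,j in edges: cv2.line(img,tuple(int(v) for v in q[i]),tuple(int(v) for v in q[j]),col,1,cv2.LINE_AA)
def sc(pts,x0,y0,s): return [(x/s+x0-.5,y/s+y0-.5) for x,y in pts]
E
python3 - <<'E'
from fit import *
# rough positions
print('jig',p2w('top',sc([(235,140),(203,335),(490,172),(635,197)],190,190,11),.03).round(4))
cs=p2w('top',sc([(205,110),(490,300),(385,490),(90,290)],285,225,12),.006);print('spare',cs.round(4),cs.mean(0).round(4))
cw=p2w('top',sc([(122,190),(385,130),(435,345),(178,415)],135,155,12),.044);print('w',cw.round(4),cw.mean(0).round(4))
p2=p2w('top',sc([(247,218),(570,235),(560,450),(240,430)],190,190,11),.026);print('plate2',p2.round(4),p2.mean(0).round(4))
for n,c,s0 in(('spare',cs,None),('w',cw,None),('p2',p2,None)):
    print(n,np.linalg.norm(np.diff(np.r_[c,c[:1]],axis=0),axis=1).round(4), [round(np.degrees(np.arctan2(*(b-a)[[1,0]])),1) for a,b in zip(c,np.roll(c,-1,0))])
from scipy.spatial.transform import Rotation as R
print(R.from_rotvec(arm.observe()['ee_rot']).as_matrix().round(3))
E
```

```text
jig [[0.5491 0.1393 0.03  ]
 [0.5036 0.1466 0.03  ]
 [0.541  0.08   0.03  ]
 [0.5348 0.0463 0.03  ]]
spare [[ 0.4674 -0.0938  0.006 ]
 [ 0.4256 -0.1548  0.006 ]
 [ 0.385  -0.1311  0.006 ]
 [ 0.4288 -0.0681  0.006 ]] [ 0.4267 -0.112   0.006 ]
w [[0.631  0.307  0.044 ]
 [0.6434 0.251  0.044 ]
 [0.5969 0.2396 0.044 ]
 [0.5825 0.2939 0.044 ]] [0.6135 0.2729 0.044 ]
plate2 [[0.5313 0.137  0.026 ]
 [0.5265 0.0617 0.026 ]
 [0.4764 0.0642 0.026 ]
 [0.4818 0.1385 0.026 ]] [0.504  0.1003 0.026 ]
spare [0.074  0.047  0.0767 0.0464] [np.float64(-124.4), np.float64(149.7), np.float64(55.2), np.float64(-33.5)]
w [0.0573 0.0479 0.0562 0.0503] [np.float64(-77.6), np.float64(-166.2), np.float64(104.9), np.float64(15.0)]
p2 [0.0755 0.0502 0.0744 0.0495] [np.float64(-93.6), np.float64(177.1), np.float64(85.8), np.float64(-1.7)]
[[ 0.407 -0.914 -0.001]
 [-0.914 -0.407  0.001]
 [-0.001  0.    -1.   ]]
```

```bash
python3 - <<'E'
from fit import *
T=cv2.imread('pics/top0.png');S=cv2.imread('pics/scene0.png')
cw=p2w('scene',sc([(50,280),(105,198),(232,215),(185,295)],170,220,6),.044);print(cw.round(4),cw.mean(0)); print(np.linalg.norm(np.diff(np.r_[cw,cw[:1]],axis=0),axis=1))
crop(S,170,245,50,50,12,'pics/s_w.png'); crop(S,300,205,60,30,12,'pics/s_spare.png'); crop(S,235,220,60,50,12,'pics/s_jig2.png')
# wireframes: weight hypotheses
for nm,yaw in(('a',.25),('b',.25+np.pi/2)):
  for cam,im,x0,y0,w,h in(('top',T,135,155,50,45),('scene',S,170,245,50,50)):
    s=10;c=cv2.resize(im[y0:y0+h,x0:x0+w],None,fx=s,fy=s,interpolation=cv2.INTER_CUBIC)
    draw(c,cam,(.6125,.272,yaw),box(.062,.052,0,.044),x0,y0,s,(0,0,255)); cv2.imwrite(f'pics/w_{cam}_{nm}.png',c)
a=[cv2.imread(f'pics/w_{c}_{n}.png') for n in'ab' for c in('top','scene')]
h=max(i.shape[0] for i in a); a=[cv2.copyMakeBorder(i,0,h-i.shape[0],0,0,0) for i in a]
cv2.imwrite('pics/w_all.png',cv2.resize(np.vstack([np.hstack(a[:2]),np.hstack(a[2:])]),(600,600)))
E
```

```text
[[0.6278 0.3147 0.044 ]
 [0.644  0.2612 0.044 ]
 [0.593  0.2496 0.044 ]
 [0.5779 0.3008 0.044 ]] [0.61068062 0.28158801 0.044     ]
[0.05587922 0.05227631 0.05345503 0.05184757]
```

View pics/w_all.png

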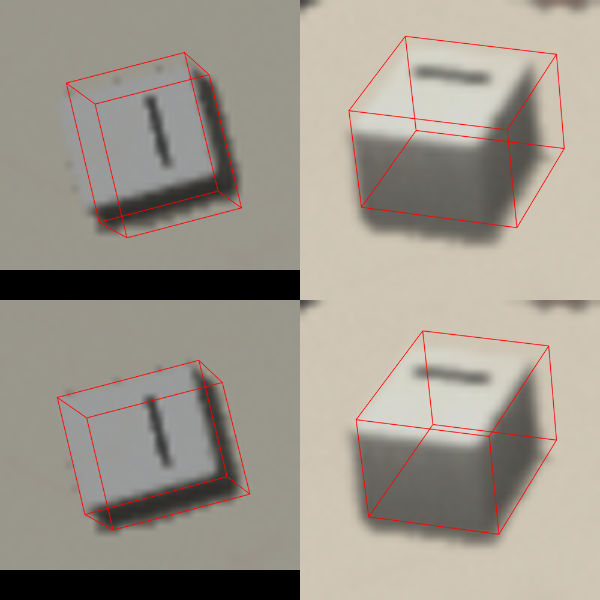

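View pics/s_spare.png

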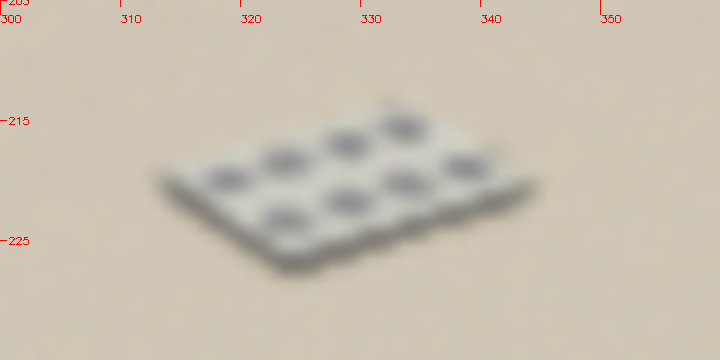

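View pics/s_jig2.png

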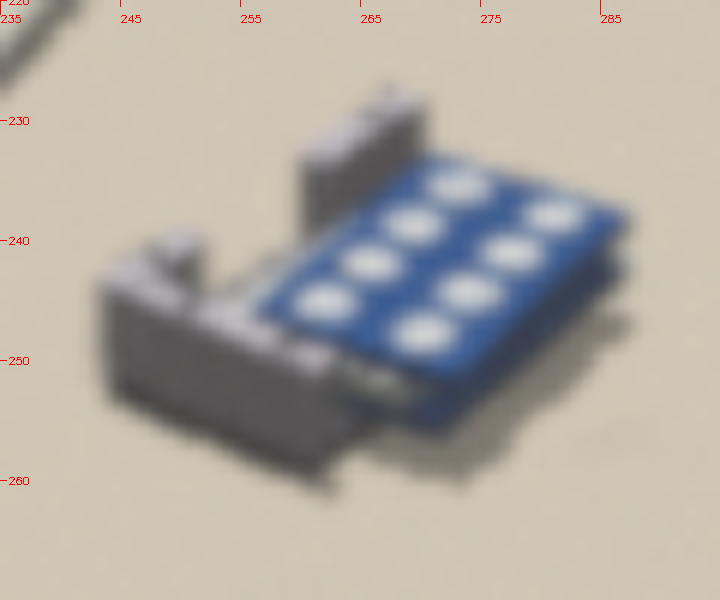

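```bash
python3 - <<'E'
from fit import *
pl=lambda z:[(.025,.0375,z),(.025,-.0375,z),(-.025,-.0375,z),(-.025,.0375,z)]
spT=sc([(205,110),(490,300),(385,490),(90,290)],285,225,12)
# dots top view centres
dots=[(x*0.018*0+0,0,0)]
spS=sc([(390,100),(535,185),(285,262),(165,178)],300,205,12) # far, right(-y), near, left
def show(n,obs,g,z0=0):
    x,m,f=fit(obs,g,z0);print(n,x[:2].round(4),np.degrees(x[2]).round(1),'max px',round(m,2));return x
yw=np.radians(-34)
show('spare top',[('top',pl(.006),spT)],[.427,-.112,yw])
for o in (0,1):
  show('spare sc',[('scene',pl(.006),np.roll(spS,o,0))],[.427,-.112,yw])
# jig
jp=[(.025,.0375,.03),(-.025,.0375,.03),(.025,-.018,.03),(.025,-.056,.03)]
jT=sc([(237,138),(203,337),(475,170),(637,198)],190,190,11)
j=show('jig top',[('top',jp,jT)],[.51,.1,.15])
# scene: outer tops of left fence: (25+8,45.5)->(105,265)...(−25,45.5)->(330,375) ; right fence piece inner top edge
jsp=[(.033,.0455,.03),(-.025,.0455,.03),(.033,-.056,.03),(.025,-.056,.03)]
jS=sc([(100,272),(325,372),(390,88),(425,108)],235,220,12)
js=show('jig scene',[('scene',jsp,jS)],[.51,.1,.15])
print('p2');p2=show('p2 top',[('top',pl(.026),sc([(247,218),(570,235),(560,450),(240,430)],190,190,11))],[.5,.1,0])
show('p2 scene',[('scene',pl(.026),sc([(255,305),(430,155),(630,215),(455,375)],235,220,12))],[.5,.1,0])
T=cv2.imread('pics/top0.png');S=cv2.imread('pics/scene0.png')
for cam,im,x0,y0,w,h,p in(('top',T,190,190,70,50,j),('scene',S,235,220,60,50,js)):
    s=11;c=cv2.resize(im[y0:y0+h,x0:x0+w],None,fx=s,fy=s,interpolation=cv2.INTER_CUBIC)
    for b in(box(.008,.0275,.008,.03,.029,.03175),box(.008,.038,.008,.03,.029,-.037),box(.05,.008,.008,.03,0,.0415),box(.055,.08,0,.008,.0055,.0055)): draw(c,cam,p,b,x0,y0,s,(0,0,255))
    cv2.imwrite(f'pics/j_{cam}.png',c)
E
```

```text
Traceback (most recent call last):
NameError: name 'x' is not defined
```

```bash
cat > a.py <<'E'
from fit import *
pl=lambda z:[(.025,.0375,z),(.025,-.0375,z),(-.025,-.0375,z),(-.025,.0375,z)]
spT=sc([(205,110),(490,300),(385,490),(90,290)],285,225,12)
spS=sc([(390,100),(535,185),(285,262),(165,178)],300,205,12)
def show(n,obs,g,z0=0):
    x,m,f=fit(obs,g,z0);print(n,x[:2].round(4),np.degrees(x[2]).round(1),'max px',round(m,2));return x
yw=np.radians(-34)
show('spare top',[('top',pl(.006),spT)],[.427,-.112,yw])
for o in range(4):
  show('spare sc',[('scene',pl(.006),np.roll(spS,o,0))],[.427,-.112,yw])
jp=[(.025,.0375,.03),(-.025,.0375,.03),(.025,-.018,.03),(.025,-.056,.03)]
jT=sc([(237,138),(203,337),(475,170),(637,198)],190,190,11)
j=show('jig top',[('top',jp,jT)],[.51,.1,.15])
jsp=[(.033,.0455,.03),(-.025,.0455,.03),(.033,-.056,.03),(.025,-.056,.03)]
jS=sc([(100,272),(325,372),(390,88),(425,108)],235,220,12)
js=show('jig scene',[('scene',jsp,jS)],[.51,.1,.15])
print('p2');p2=show('p2 top',[('top',pl(.026),sc([(247,218),(570,235),(560,450),(240,430)],190,190,11))],[.5,.1,0])
show('p2 scene',[('scene',pl(.026),sc([(255,305),(430,155),(630,215),(455,375)],235,220,12))],[.5,.1,0])
T=cv2.imread('pics/top0.png');S=cv2.imread('pics/scene0.png')
for cam,im,x0,y0,w,h,p in(('top',T,190,190,70,50,j),('scene',S,235,220,60,50,js)):
    s=11;c=cv2.resize(im[y0:y0+h,x0:x0+w],None,fx=s,fy=s,interpolation=cv2.INTER_CUBIC)
    for b in(box(.008,.0275,.008,.03,.029,.03175),box(.008,.038,.008,.03,.029,-.037),box(.05,.008,.008,.03,0,.0415),box(.055,.08,0,.008,.0055,.0055)): draw(c,cam,p,b,x0,y0,s,(0,0,255))
    cv2.imwrite(f'pics/j_{cam}.png',c)
E
python3 a.py
```

```text
spare top [ 0.4267 -0.112 ] -33.8 max px 0.84
spare sc [ 0.4264 -0.1076] -134.0 max px 4.17
spare sc [ 0.4257 -0.1074] -30.9 max px 0.56
spare sc [ 0.4264 -0.1076] 46.0 max px 4.17
spare sc [ 0.4257 -0.1074] 149.1 max px 0.56
jig top [0.5199 0.1056] -10.0 max px 0.56
jig scene [0.521  0.1087] -9.6 max px 0.82
p2
p2 top [0.504  0.1003] -3.4 max px 0.31
p2 scene [0.5042 0.1028] -3.6 max px 0.56
```

View pics/j_top.png

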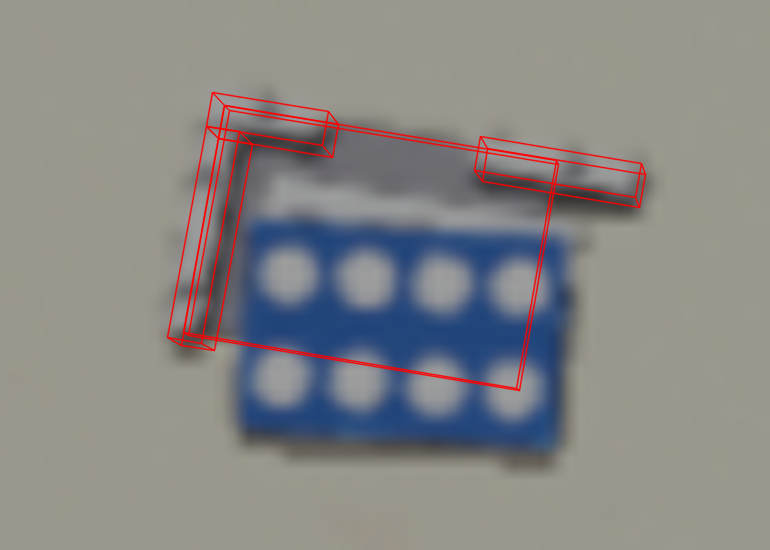

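View pics/j_scene.png

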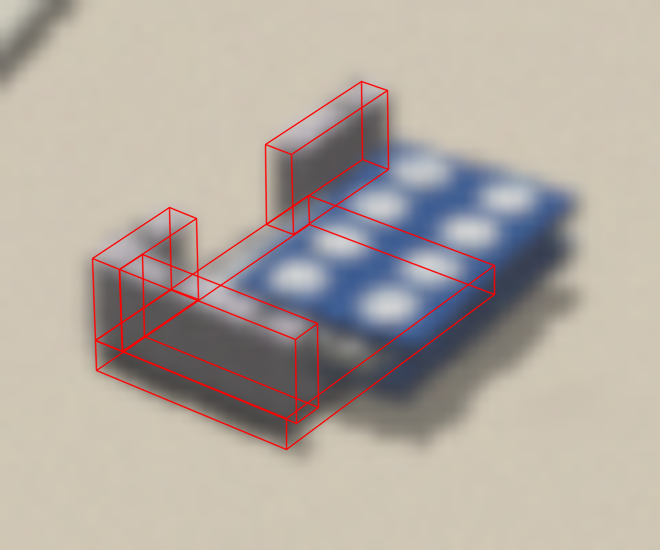

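```bash
cat > go.py <<'E'
import sys,numpy as np
from cell import arm
from scipy.spatial.transform import Rotation as R
def go(p,deg):
    o=arm.observe(); A=R.from_rotvec(o['ee_rot']).as_matrix()
    c,s=np.cos(np.radians(deg)),np.sin(np.radians(deg))
    D=np.array([[c,s,0],[s,-c,0],[0,0,-1]])
    dp=A.T@(np.array(p)-o['position']); rv=R.from_matrix(A.T@D).as_rotvec()
    print('dp',dp.round(4).tolist(),'rot',rv.round(4).tolist(),'dist',np.linalg.norm(dp).round(3),'deg',np.degrees(np.linalg.norm(rv)).round(1),'F',o['force'].round(1),'w',round(o['width'],3),'t',o['clock'])
def jig(x,y,ox=.5205,oy=.107,yaw=-9.8):
    c,s=np.cos(np.radians(yaw)),np.sin(np.radians(yaw)); return ox+c*x-s*y,oy+s*x+c*y
if __name__=='__main__': go([float(v) for v in sys.argv[1:4]],float(sys.argv[4]))
E
python3 go.py .426 -.110 .10 -33
```

```text
dp [-0.3506, -0.3445, 0.1265] rot [-0.0003, 0.0014, -0.5761] dist 0.508 deg 33.0 F [0.6 1.  1.1] w 1.001 t 0.1
```

```bash
python3 -m pendant '[{"dp":[-0.35,-0.344,0.1],"rotation":[0,0.0014,-0.576],"fingers":-1},{"dp":[-0.35,-0.344,0.1],"rotation":[0,0.0014,-0.576],"fingers":-1},{"dp":[-0.35,-0.344,0.1],"rotation":[0,0.0014,-0.576],"fingers":-1},{"dp":[-0.35,-0.344,0.1],"rotation":[0,0.0014,-0.576],"fingers":-1},{"dp":[-0.35,-0.344,0.1],"rotation":[0,0.0014,-0.576],"fingers":-1},{"dp":[-0.35,-0.344,0.1265],"rotation":[0,0.0014,-0.576],"fingers":-1},{"dp":[-0.35,-0.344,0.1265],"rotation":[0,0.0014,-0.576],"fingers":-1},{"dp":[-0.35,-0.344,0.1265],"rotation":[0,0.0014,-0.576],"fingers":-1},{"dp":[-0.35,-0.344,0.1265],"rotation":[0,0.0014,-0.576],"fingers":-1},{"dp":[-0.35,-0.344,0.1265],"rotation":[0,0.0014,-0.576],"fingers":-1},{"dp":[-0.35,-0.344,0.1265],"rotation":[0,0.0014,-0.576],"fingers":-1}]' 15
python3 go.py .426 -.110 .10 -33
python3 - <<'E'
from h import *
from cell import arm
S=arm.get_image('scene');T=arm.get_image('top')
crop(S,270,120,130,110,6,'pics/s1.png');crop(T,260,200,100,80,7,'pics/t1.png')
E
```

```text
clock: 1.48
position: [0.4255, -0.1125, 0.1002]
ee_rot: [3.011, -0.896, 0.001]
force: [0.3, 0.1, 0.2]
width: 1.0
dp [-0.0009, -0.0024, 0.0002] rot [0.0004, -0.0005, -0.0026] dist 0.003 deg 0.2 F [0.3 0.1 0.2] w 1.0 t 1.475
```

View pics/s1.png

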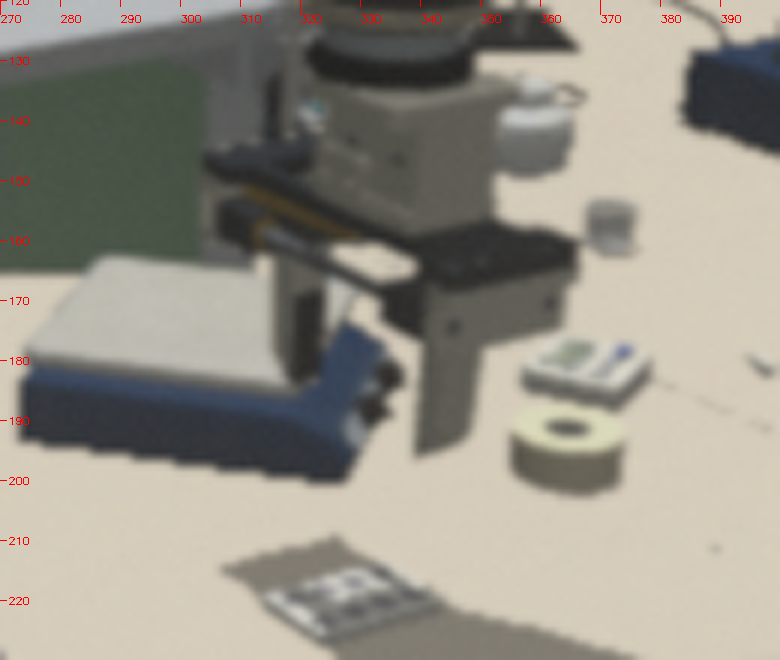

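View pics/t1.png

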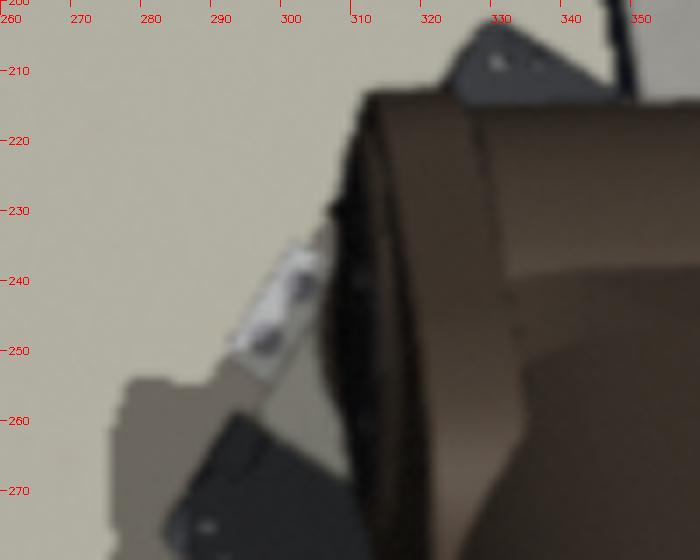

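The scene view shows the gripper straddling the plate (the plate at (326,218), the near finger tip at (341,195)). I'll descend and grip.

```bash
python3 -m pendant '[{"dp":[-0.001,-0.0024,0.05],"rotation":[0,0,-0.0026],"fingers":-1},{"dp":[-0.001,-0.0024,0.08],"rotation":[0,0,-0.0026],"fingers":-1},{"dp":[-0.001,-0.0024,0.097],"rotation":[0,0,-0.0026],"fingers":-1},{"dp":[-0.001,-0.0024,0.097],"rotation":[0,0,-0.0026],"fingers":-1},{"dp":[-0.001,-0.0024,0.097],"rotation":[0,0,-0.0026],"fingers":1},{"dp":[-0.001,-0.0024,0.097],"rotation":[0,0,-0.0026],"fingers":1},{"dp":[-0.001,-0.0024,0.097],"rotation":[0,0,-0.0026],"fingers":1},{"dp":[-0.001,-0.0024,0.097],"rotation":[0,0,-0.0026],"fingers":1}]' 20
python3 go.py .426 -.110 .10 -33
```

```text
clock: 2.58
position: [0.4263, -0.11, 0.0036]
ee_rot: [3.012, -0.893, 0.002]
force: [0.4, -0.0, -0.6]
width: 0.615
dp [-0.0001, 0.0002, -0.0964] rot [-0.0002, -0.0014, -0.0004] dist 0.096 deg 0.1 F [ 0.4 -0.  -0.6] w 0.615 t 2.575
```

```bash
python3 -m pendant '[{"dp":[0,0,0],"rotation":[0,0,0],"fingers":1},{"dp":[0,0,0],"rotation":[0,0,0],"fingers":1},{"dp":[0,0,-0.03],"rotation":[0,0,0],"fingers":1},{"dp":[0,0,-0.0764],"rotation":[0,0,0],"fingers":1},{"dp":[0,0,-0.0764],"rotation":[0,0,0],"fingers":1}]'
python3 - <<'E'
from h import *
from cell import arm
S=arm.get_image('scene')
crop(S,270,120,130,110,6,'pics/s2.png')
E
```

```text
clock: 3.2
position: [0.4282, -0.1102, 0.0827]
ee_rot: [-3.012, 0.893, -0.011]
force: [1.4, 0.3, -1.6]
width: 0.536
```

View pics/s2.png

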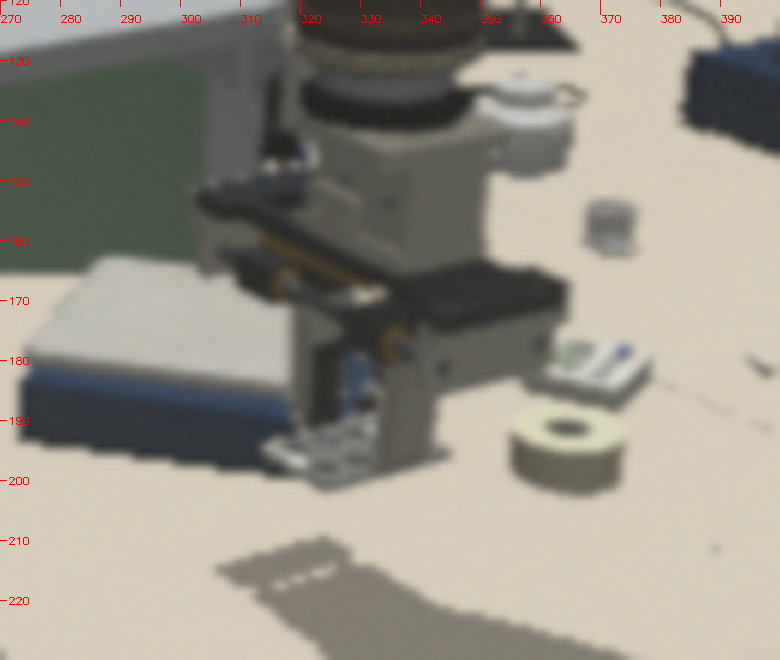

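The plate is held between the finger tips at about (326,192), level. Next I move it over the jig.

```bash
python3 - <<'E'
from go import *
x,y=jig(-.006,-.004);print(x,y);go([x,y,.085],-9.8)
E
```

```text
0.5139067146124349 0.10407962540106223
dp [-0.0441, -0.227, -0.0037] rot [-0.0002, -0.0045, -0.4057] dist 0.231 deg 23.2 F [ 0.7  0.6 -0.9] w 0.537 t 3.25
```

```bash
python3 -m pendant '[{"dp":[-0.011,-0.05,-0.004],"rotation":[0,-0.004,-0.1],"fingers":1},{"dp":[-0.022,-0.1,-0.004],"rotation":[0,-0.004,-0.2],"fingers":1},{"dp":[-0.033,-0.15,-0.004],"rotation":[0,-0.004,-0.3],"fingers":1},{"dp":[-0.042,-0.2,-0.004],"rotation":[0,-0.004,-0.406],"fingers":1},{"dp":[-0.044,-0.22,-0.004],"rotation":[0,-0.004,-0.406],"fingers":1},{"dp":[-0.044,-0.227,-0.004],"rotation":[0,-0.004,-0.406],"fingers":1},{"dp":[-0.044,-0.227,-0.004],"rotation":[0,-0.004,-0.406],"fingers":1},{"dp":[-0.044,-0.227,-0.004],"rotation":[0,-0.004,-0.406],"fingers":1}]'
python3 - <<'E'
from go import *
x,y=jig(-.006,-.004);go([x,y,.031],-9.8)
from h import *
S=arm.get_image('scene');crop(S,210,160,130,110,6,'pics/s3.png')
E
```

```text
clock: 4.25
position: [0.5135, 0.1022, 0.085]
ee_rot: [3.129, -0.271, -0.0]
force: [1.0, 0.1, -1.1]
width: 0.537
dp [0.0001, -0.002, 0.054] rot [0.0012, 0.0001, -0.0019] dist 0.054 deg 0.1 F [ 1.   0.1 -1.1] w 0.537 t 4.25
```

View pics/s3.png

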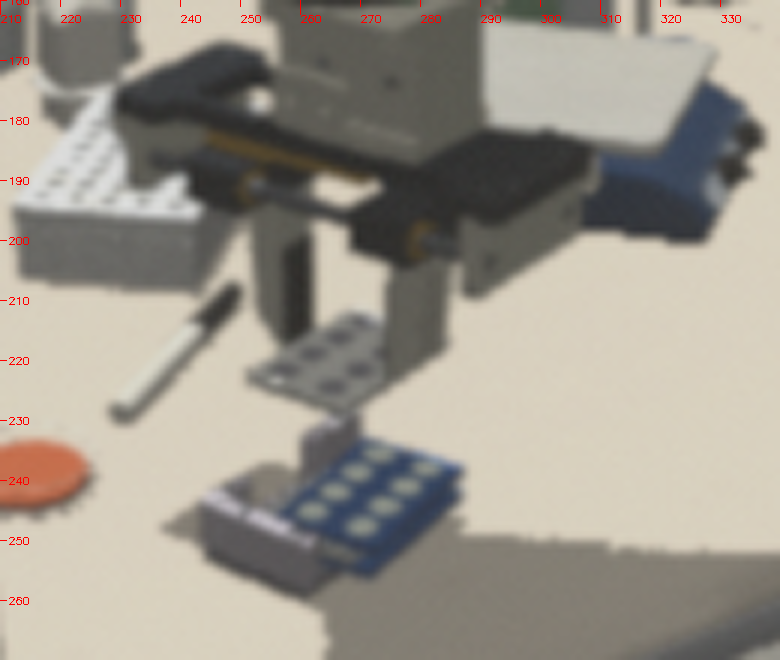

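```bash
python3 - <<'E'
from fit import *
w=p2w('scene',sc([(247,374),(345,413),(352,312)],210,160,6),.0874);print(w.round(4)); # left(+x+y), near(-x,+y), far(+x,-y)
pl=[(.025,.0375,.0874),(-.025,.0375,.0874),(.025,-.0375,.0874)]
x,m,f=fit([('scene',pl,sc([(247,374),(345,413),(352,312)],210,160,6))],[.513,.102,-.17]);print(x,np.degrees(x[2]),m)
print(w2p('scene',tf([.5135,.1022,-.171],pl)), sc([(247,374),(345,413),(352,312)],210,160,6))
E
```

```text
[[0.5446 0.1349 0.0874]
 [0.494  0.146  0.0874]
 [0.5318 0.0665 0.0874]]
[ 0.51341411  0.10449908 -0.14952132] -8.56694063496927 0.5947587153036125
[[250.69394624 221.83971284]
 [267.0591865  227.73687135]
 [269.16586897 210.62987468]] [(250.66666666666666, 221.83333333333334), (267.0, 228.33333333333331), (268.1666666666667, 211.5)]
```

Scene check: the held plate's corners at (250.7,221.8), (267,228.3) and (268.2,211.5) agree with the TCP pose to about 2 mm. I'll lower it.

```bash
python3 -m pendant '[{"dp":[0,-0.002,0.025],"rotation":[0.001,0,-0.002],"fingers":1},{"dp":[0,-0.002,0.045],"rotation":[0.001,0,-0.002],"fingers":1},{"dp":[0,-0.002,0.052],"rotation":[0.001,0,-0.002],"fingers":1},{"dp":[0,-0.002,0.0545],"rotation":[0.001,0,-0.002],"fingers":1},{"dp":[0,-0.002,0.0555],"rotation":[0.001,0,-0.002],"fingers":1},{"dp":[0,-0.002,0.0555],"rotation":[0.001,0,-0.002],"fingers":1}]'
```

```text
clock: 5.05
position: [0.5143, 0.1043, 0.0302]
ee_rot: [-3.13, 0.268, -0.002]
force: [0.1, 0.2, -0.7]
width: 0.54
```

```bash
python3 -m pendant '[{"dp":[0,0,0.0005],"rotation":[0,0,0],"fingers":1},{"dp":[0,0,0.001],"rotation":[0,0,0],"fingers":1},{"dp":[0,0,0.001],"rotation":[0,0,0],"fingers":1}]'
```

```text
clock: 5.42
position: [0.5146, 0.1044, 0.0296]
ee_rot: [-3.13, 0.268, -0.003]
force: [-0.6, -0.4, 5.4]
width: 0.537
```

Contact at 5.4 N. I'll open partway and lift clear.

```bash
python3 -m pendant '[{"dp":[0,0,-0.0002],"rotation":[0,0,0],"fingers":-0.5},{"dp":[0,0,-0.0002],"rotation":[0,0,0],"fingers":-0.5},{"dp":[0,0,-0.0002],"rotation":[0,0,0],"fingers":-0.5},{"dp":[0,0,-0.04],"rotation":[0,0,0],"fingers":-0.5},{"dp":[0,0,-0.08],"rotation":[0,0,0],"fingers":-0.5},{"dp":[0.15,0,-0.08],"rotation":[0,0,0],"fingers":-0.5},{"dp":[-0.15,0,-0.08],"rotation":[0,0,0],"fingers":-0.5},{"dp":[-0.15,0,-0.08],"rotation":[0,0,0],"fingers":-0.5},{"dp":[-0.15,0,-0.08],"rotation":[0,0,0],"fingers":-0.5},{"dp":[-0.15,0,-0.08],"rotation":[0,0,0],"fingers":-0.5},{"dp":[-0.15,0,-0.08],"rotation":[0,0,0],"fingers":-0.5}]'
python3 - <<'E'
from h import *
S=arm.get_image('scene');crop(S,225,210,80,60,9,'pics/s4.png')
T=arm.get_image('top');crop(T,190,185,80,60,9,'pics/t4.png')
E
```

```text
clock: 6.8
position: [0.3651, 0.1299, 0.1095]
ee_rot: [3.13, -0.265, 0.003]
force: [0.9, 0.4, 0.4]
width: 0.754
```

View pics/s4.png

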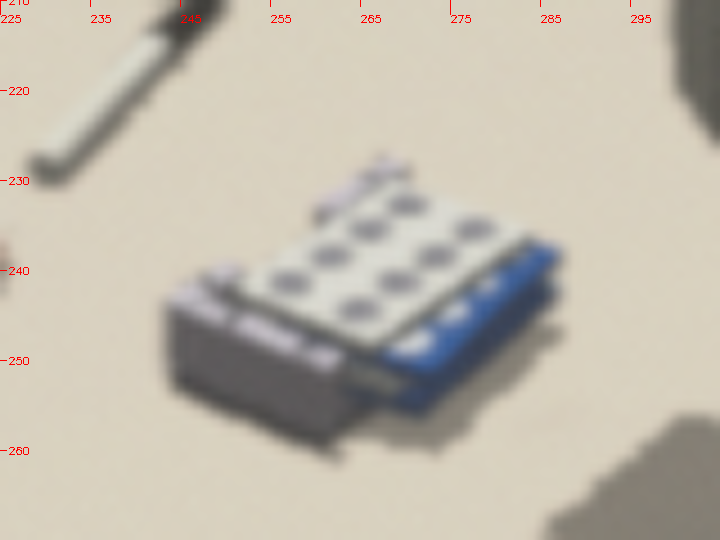

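View pics/t4.png

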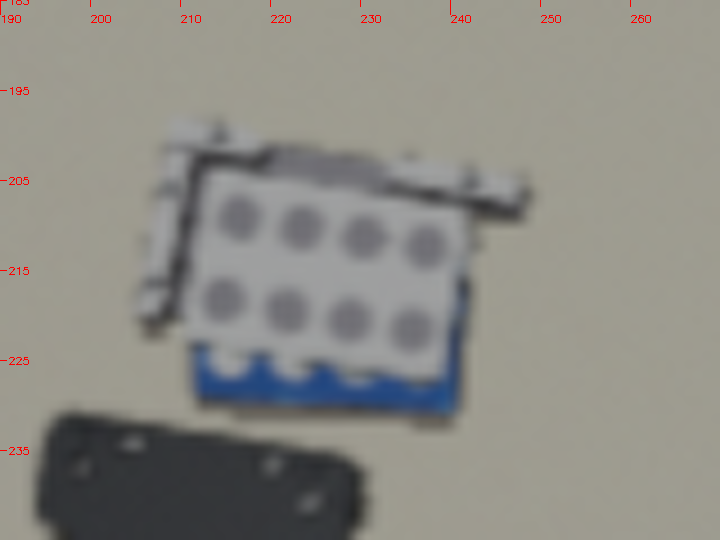

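The spare now lies on top, its long side matching, with small gaps to both fences (white plate (212–240, 204–226), blue one sticking out below at 230). Next is the x push: open fingers straddling the stack and far fence, pushing with the near pad.

```bash
python3 - <<'E'
from go import *
x,y=jig(-.006,0);go([x,y,.085],-9.8)
from fit import *
for z in(.008,.014,.020,.026): 
    p=tf([-.015,-.008,np.radians(6.4)],[(-.025,0,0)]);X,Y=jig(*p[0][:2]);print(z,w2p('top',[(X,Y,z)]))
E
```

```text
dp [0.1484, -0.0033, 0.0251] rot [-0.0011, -0.0029, -0.0] dist 0.151 deg 0.2 F [ 0.1  0.5 -0.3] w 0.749 t 6.9
0.008 [[225.82293249 229.80799001]]
0.014 [[225.59897633 229.66709191]]
0.02 [[225.37244677 229.52457293]]
0.026 [[225.14329922 229.38040497]]
```

```bash
python3 -m pendant '[{"dp":[0.06,-0.0015,0],"rotation":[-0.001,-0.003,0],"fingers":-1},{"dp":[0.11,-0.0033,0],"rotation":[-0.001,-0.003,0],"fingers":-1},{"dp":[0.146,-0.0033,0],"rotation":[-0.001,-0.003,0],"fingers":-1},{"dp":[0.146,-0.0033,0],"rotation":[-0.001,-0.003,0],"fingers":-1},{"dp":[0.146,-0.0033,0.025],"rotation":[-0.001,-0.003,0],"fingers":-1},{"dp":[0.146,-0.0033,0.025],"rotation":[-0.001,-0.003,0],"fingers":-1},{"dp":[0.146,-0.0033,0.025],"rotation":[-0.001,-0.003,0],"fingers":-1}]'
python3 - <<'E'
from go import *
x,y=jig(-.008,0);go([x,y,.006],-9.8)
from h import *
S=arm.get_image('scene');crop(S,210,180,100,85,7,'pics/s5.png')
E
```

```text
clock: 7.78
position: [0.5122, 0.1086, 0.0855]
ee_rot: [-3.13, 0.268, 0.0]
force: [0.2, -0.1, -0.5]
width: 1.0
dp [0.0004, 0.0002, 0.0795] rot [-0.0002, 0.0002, 0.0002] dist 0.08 deg 0.0 F [ 0.2 -0.1 -0.5] w 1.0 t 7.775
```

View pics/s5.png

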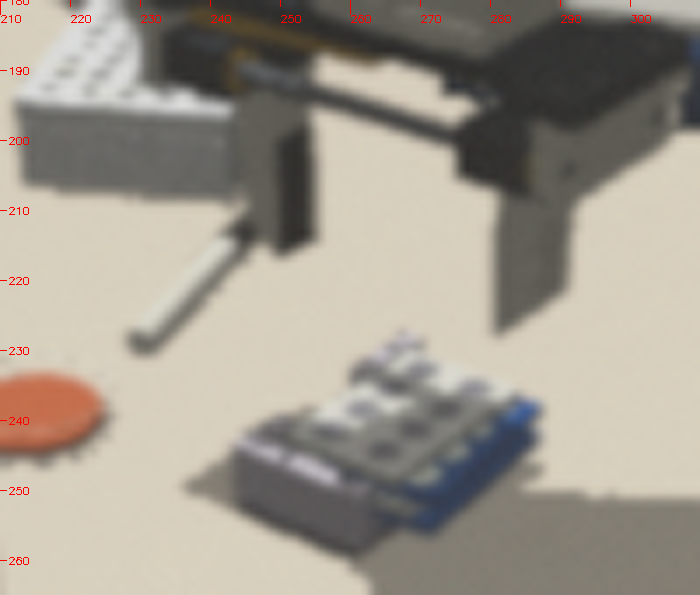

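```bash
python3 -m pendant '[{"dp":[0,0,0.03],"rotation":[0,0,0],"fingers":-1},{"dp":[0,0,0.055],"rotation":[0,0,0],"fingers":-1},{"dp":[0,0,0.07],"rotation":[0,0,0],"fingers":-1},{"dp":[0,0,0.079],"rotation":[0,0,0],"fingers":-1},{"dp":[0,0,0.079],"rotation":[0,0,0],"fingers":-1},{"dp":[0,0,0.079],"rotation":[0,0,0],"fingers":-1}]'
python3 - <<'E'
from go import *
x,y=jig(-.008,0);go([x,y,.006],-9.8)
from h import *
S=arm.get_image('scene');crop(S,210,180,100,85,7,'pics/s6.png')
E
```

```text
clock: 8.57
position: [0.5131, 0.1089, 0.0075]
ee_rot: [-3.129, 0.268, -0.002]
force: [-0.3, 0.4, 0.1]
width: 0.999
dp [-0.0003, 0.0006, 0.0015] rot [-0.0009, -0.0015, 0.0002] dist 0.002 deg 0.1 F [-0.3  0.4  0.1] w 0.999 t 8.575
```

View pics/s6.png

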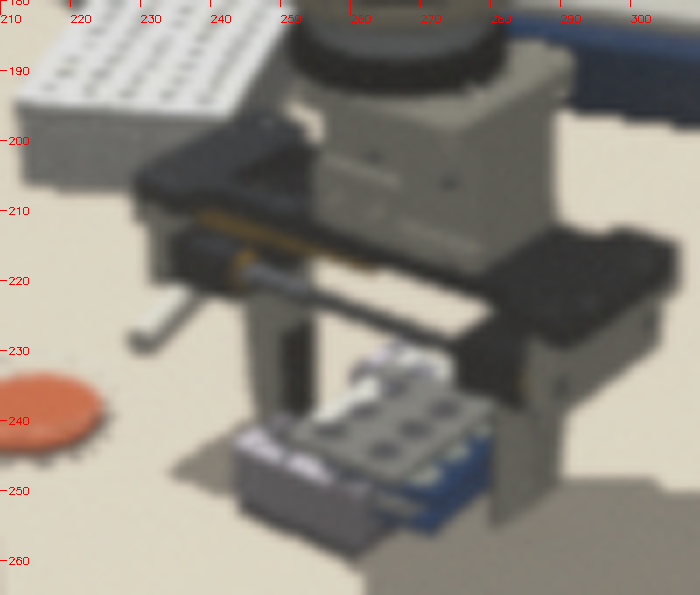

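The fingers straddle the stack and far fence with no contact (near tip (281,254), far finger behind the fence). Pushing in +x.

```bash
python3 -m pendant '[{"dp":[0.004,0,0],"rotation":[0,-0.001,0],"fingers":-1},{"dp":[0.008,0,0],"rotation":[0,-0.001,0],"fingers":-1},{"dp":[0.012,0,0],"rotation":[0,-0.001,0],"fingers":-1},{"dp":[0.015,0,0],"rotation":[0,-0.001,0],"fingers":-1},{"dp":[0.018,0,0],"rotation":[0,-0.001,0],"fingers":-1},{"dp":[0.021,0,0],"rotation":[0,-0.001,0],"fingers":-1},{"dp":[0.024,0,0],"rotation":[0,-0.001,0],"fingers":-1},{"dp":[0.024,0,0],"rotation":[0,-0.001,0],"fingers":-1}]'
python3 go.py .5131 .1089 .0075 -9.8
```

```text
clock: 9.62
position: [0.5371, 0.1047, 0.0075]
ee_rot: [-3.129, 0.268, -0.002]
force: [-0.5, -1.1, -1.4]
width: 0.999
dp [-0.0244, -0.0, 0.0] rot [-0.0011, -0.001, -0.0002] dist 0.024 deg 0.1 F [-0.5 -1.1 -1.4] w 0.999 t 9.625
```

```bash
python3 -m pendant '[{"dp":[0.002,0,0],"rotation":[0,-0.001,0],"fingers":-1},{"dp":[0.003,0,0],"rotation":[0,-0.001,0],"fingers":-1},{"dp":[0.003,0,0],"rotation":[0,-0.001,0],"fingers":-1}]'
python3 -m pendant '[{"dp":[0.001,0,0],"rotation":[0,0,0],"fingers":-1},{"dp":[0.001,0,0],"rotation":[0,0,0],"fingers":-1}]'
python3 - <<'E'
from h import *
S=arm.get_image('scene');crop(S,210,180,100,85,7,'pics/s7.png')
E
```

```text
clock: 10.0
position: [0.5399, 0.1042, 0.0075]
ee_rot: [-3.129, 0.268, 0.0]
force: [-0.9, -0.2, -0.8]
width: 1.0
clock: 10.25
position: [0.5401, 0.1042, 0.0073]
ee_rot: [-3.129, 0.268, 0.002]
force: [-4.0, 1.6, 2.0]
width: 1.0
```

View pics/s7.png

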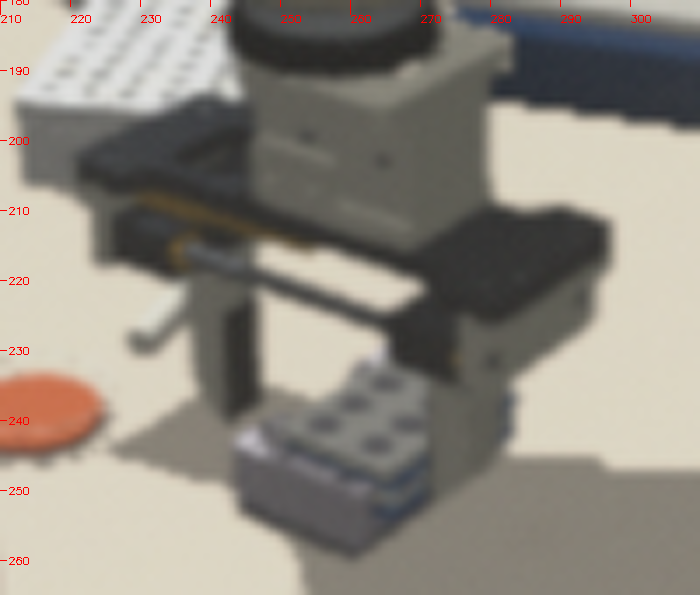

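Contact at 4 N with the stack edges lining up under the finger (270–283, 240–250). A bit firmer.

```bash
python3 -m pendant '[{"dp":[0.001,0,0],"rotation":[0,-0.002,0],"fingers":-1},{"dp":[0.0015,0,0],"rotation":[0,-0.002,0],"fingers":-1},{"dp":[0.0015,0,0],"rotation":[0,-0.002,0],"fingers":-1}]'
python3 -m pendant '[{"dp":[0.0015,0,0],"rotation":[0,-0.002,0],"fingers":-1},{"dp":[0.002,0,0],"rotation":[0,-0.002,0],"fingers":-1},{"dp":[0.002,0,0],"rotation":[0,-0.002,0],"fingers":-1}]'
```

```text
clock: 10.68
position: [0.54, 0.1043, 0.0071]
ee_rot: [-3.13, 0.267, 0.009]
force: [-7.6, 2.5, 3.6]
width: 1.002
clock: 11.05
position: [0.54, 0.1042, 0.0067]
ee_rot: [-3.13, 0.266, 0.018]
force: [-7.4, 2.2, 4.1]
width: 1.002
```

The stack stops dead at x 0.540. I'll back off, lift, close the fingers and go round to the −y side.

```bash
python3 -m pendant '[{"dp":[-0.008,0,0],"rotation":[0,0,0],"fingers":-1},{"dp":[-0.012,0,0],"rotation":[0,0,0],"fingers":-1},{"dp":[-0.012,0,-0.03],"rotation":[0,0,0],"fingers":-1},{"dp":[-0.012,0,-0.06],"rotation":[0,0,0],"fingers":-1},{"dp":[-0.012,0,-0.07],"rotation":[0,0,0],"fingers":1}]'
python3 - <<'E'
from go import *
x,y=jig(-.003,-.08);go([x,y,.07],-9.8)
from h import *
T=arm.get_image('top');crop(T,190,185,80,60,9,'pics/t8.png')
E
```

```text
clock: 11.68
position: [0.5303, 0.1064, 0.0786]
ee_rot: [-3.129, 0.266, 0.012]
force: [1.2, 0.5, -0.2]
width: 0.934
dp [-0.0128, 0.0811, 0.0087] rot [-0.0004, 0.0078, 0.0012] dist 0.083 deg 0.5 F [ 1.2  0.5 -0.2] w 0.934 t 11.675
```

```bash
python3 -m pendant '[{"dp":[-0.0128,0.05,0],"rotation":[0,0.008,0.001],"fingers":1},{"dp":[-0.0128,0.081,0],"rotation":[0,0.008,0.001],"fingers":1},{"dp":[-0.0128,0.081,0.03],"rotation":[0,0.008,0.001],"fingers":1},{"dp":[-0.0128,0.081,0.055],"rotation":[0,0.008,0.001],"fingers":1},{"dp":[-0.0128,0.081,0.0725],"rotation":[0,0.008,0.001],"fingers":1},{"dp":[-0.0128,0.081,0.0725],"rotation":[0,0.008,0.001],"fingers":1}]'
python3 - <<'E'
from go import *
x,y=jig(-.003,-.08);go([x,y,.006],-9.8)
from h import *
S=arm.get_image('scene');crop(S,225,190,85,75,8,'pics/s8.png')
T=arm.get_image('top');crop(T,190,185,80,60,9,'pics/t8.png')
E
```

```text
clock: 12.48
position: [0.502, 0.0286, 0.0048]
ee_rot: [3.13, -0.268, -0.005]
force: [-0.2, -0.1, -0.3]
width: 0.246
dp [0.0018, -0.0004, -0.0012] rot [0.0006, 0.0029, 0.0004] dist 0.002 deg 0.2 F [-0.2 -0.1 -0.3] w 0.246 t 12.475
```

View pics/s8.png

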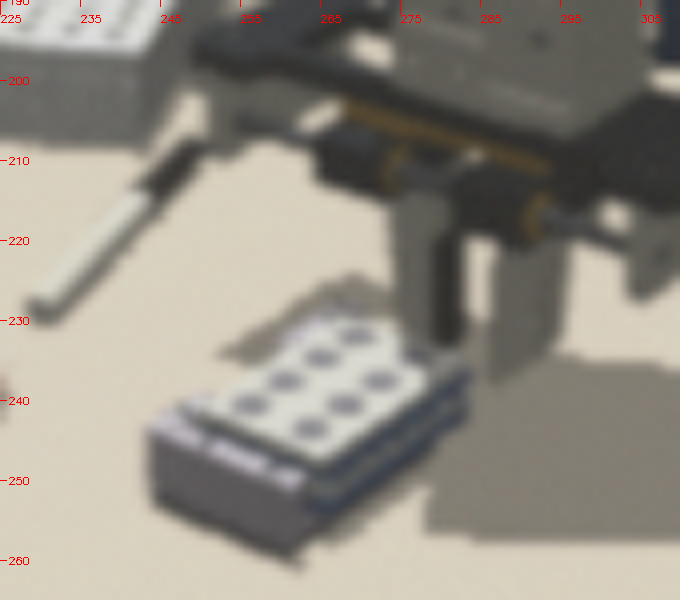

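View pics/t8.png

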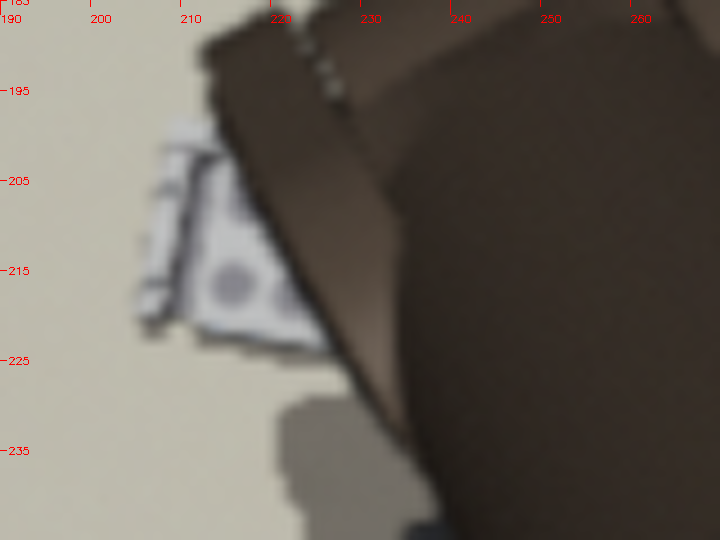

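The −x faces are flush in the scene view (edge from (263,250) to (283,236)). With the fingers shutting at (285,233), I push toward +y.

```bash
python3 -m pendant '[{"dp":[0.0018,0,-0.0012],"rotation":[0.0006,0.003,0],"fingers":1},{"dp":[0.0018,0,-0.0012],"rotation":[0.0006,0.003,0],"fingers":1},{"dp":[0.0018,-0.008,-0.0012],"rotation":[0.0006,0.003,0],"fingers":1},{"dp":[0.0018,-0.014,-0.0012],"rotation":[0.0006,0.003,0],"fingers":1},{"dp":[0.0018,-0.018,-0.0012],"rotation":[0.0006,0.003,0],"fingers":1},{"dp":[0.0018,-0.022,-0.0012],"rotation":[0.0006,0.003,0],"fingers":1},{"dp":[0.0018,-0.025,-0.0012],"rotation":[0.0006,0.003,0],"fingers":1},{"dp":[0.0018,-0.025,-0.0012],"rotation":[0.0006,0.003,0],"fingers":1}]'
python3 - <<'E'
from go import *
x,y=jig(-.003,-.0485);go([x,y,.006],-9.8)
from h import *
S=arm.get_image('scene');crop(S,225,190,85,75,8,'pics/s9.png')
E
```

```text
clock: 13.58
position: [0.5094, 0.0535, 0.0076]
ee_rot: [-3.129, 0.267, -0.005]
force: [-0.2, -0.8, -0.4]
width: 0.007
dp [-0.0012, -0.0061, 0.0016] rot [-0.001, -0.0028, 0.0007] dist 0.006 deg 0.2 F [-0.2 -0.8 -0.4] w 0.007 t 13.575
```

View pics/s9.png

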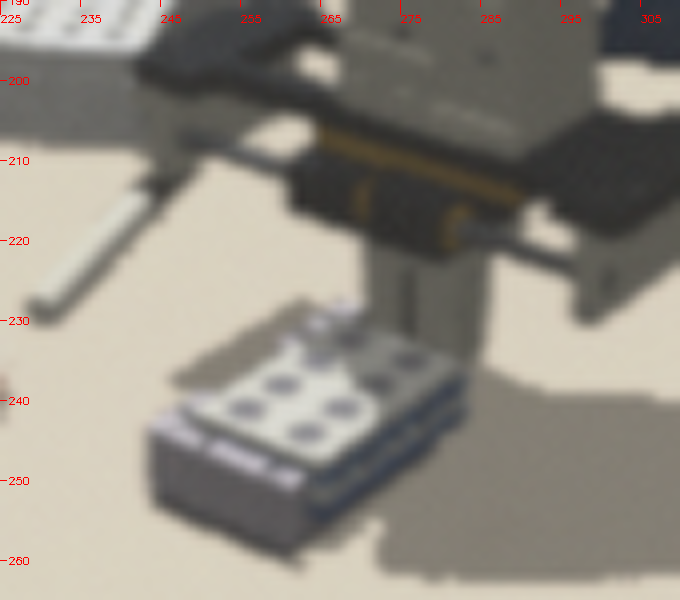

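```bash
python3 -m pendant '[{"dp":[-0.001,-0.001,0.0013],"rotation":[-0.001,-0.003,0],"fingers":1},{"dp":[-0.001,-0.0025,0.0013],"rotation":[-0.001,-0.003,0],"fingers":1},{"dp":[-0.001,-0.004,0.0013],"rotation":[-0.001,-0.003,0],"fingers":1},{"dp":[-0.001,-0.004,0.0013],"rotation":[-0.001,-0.003,0],"fingers":1}]'
python3 -m pendant '[{"dp":[0,-0.001,0],"rotation":[0,0,0],"fingers":1},{"dp":[0,-0.002,0],"rotation":[0,0,0],"fingers":1},{"dp":[0,-0.002,0],"rotation":[0,0,0],"fingers":1}]'
python3 -m pendant '[{"dp":[0,-0.001,0],"rotation":[0,0,0],"fingers":1},{"dp":[0,-0.001,0],"rotation":[0,0,0],"fingers":1}]'
```

```text
clock: 14.12
position: [0.5091, 0.0576, 0.0063]
ee_rot: [-3.13, 0.267, 0.0]
force: [-0.0, -0.5, 0.1]
width: 0.008
clock: 14.5
position: [0.5095, 0.0597, 0.0063]
ee_rot: [-3.13, 0.267, 0.0]
force: [-0.3, -0.2, 0.1]
width: 0.004
clock: 14.75
position: [0.5097, 0.0608, 0.0063]
ee_rot: [-3.13, 0.267, 0.0]
force: [-0.7, 0.9, 0.0]
width: 0.007
```

```bash
for i in 1 2; do python3 -m pendant '[{"dp":[0,-0.001,0],"rotation":[0,0,0],"fingers":1},{"dp":[0,-0.0015,0],"rotation":[0,0,0],"fingers":1},{"dp":[0,-0.0015,0],"rotation":[0,0,0],"fingers":1}]'; done
python3 - <<'E'
from h import *
S=arm.get_image('scene');crop(S,225,190,85,75,8,'pics/s10.png')
E
```

```text
clock: 15.12
position: [0.5098, 0.0622, 0.0063]
ee_rot: [-3.13, 0.267, 0.0]
force: [-0.5, -1.0, -0.2]
width: 0.003
clock: 15.5
position: [0.5097, 0.0624, 0.0062]
ee_rot: [3.129, -0.268, -0.001]
force: [-1.9, -5.3, 2.6]
width: 0.003
```

View pics/s10.png

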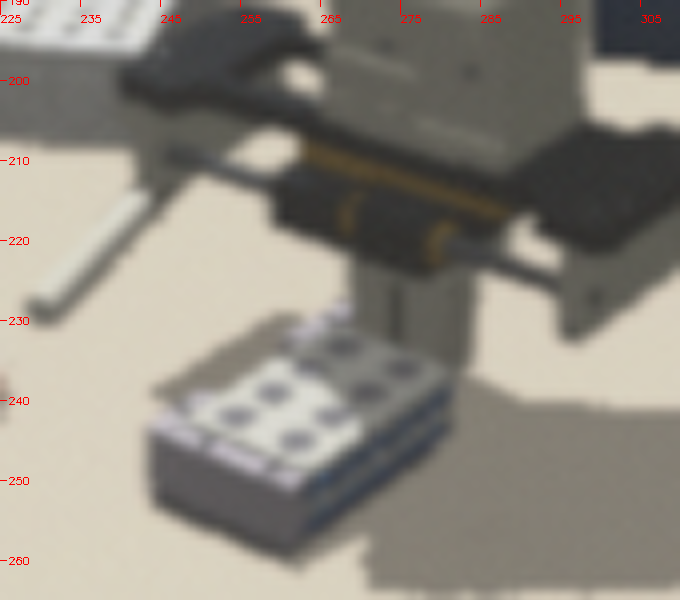

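The stack now reaches the left fence (the white plate's +y edge meets the fence line, (243,240)–(261,250)). A firmer press.

```bash
python3 -m pendant '[{"dp":[0,-0.001,0],"rotation":[0,0,0],"fingers":1},{"dp":[0,-0.002,0],"rotation":[0,0,0],"fingers":1},{"dp":[0,-0.003,0],"rotation":[0,0,0],"fingers":1},{"dp":[0,-0.003,0],"rotation":[0,0,0],"fingers":1}]'
python3 go.py .5097 .0624 .0062 -9.8
```

```text
clock: 16.05
position: [0.5096, 0.0625, 0.0061]
ee_rot: [3.125, -0.272, -0.004]
force: [-2.3, -11.1, 6.0]
width: 0.004
dp [0.0001, 0.0001, -0.0001] rot [0.0054, 0.0019, -0.0024] dist 0.0 deg 0.4 F [ -2.3 -11.1   6. ] w 0.004 t 16.05
```

Solid at 11 N. I'll back off and tap again from −x.

```bash
python3 -m pendant '[{"dp":[0,0.006,0],"rotation":[0.005,0.002,-0.002],"fingers":1},{"dp":[0,0.012,0],"rotation":[0.005,0.002,-0.002],"fingers":1},{"dp":[0,0.012,-0.03],"rotation":[0.005,0.002,-0.002],"fingers":-1},{"dp":[0,0.012,-0.06],"rotation":[0.005,0.002,-0.002],"fingers":-1},{"dp":[0,0.012,-0.075],"rotation":[0.005,0.002,-0.002],"fingers":-1},{"dp":[0,0.012,-0.075],"rotation":[0.005,0.002,-0.002],"fingers":-1}]'
python3 - <<'E'
from go import *
x,y=jig(.010,0);go([x,y,.0065],-9.8)
E
```

```text
clock: 16.8
position: [0.5084, 0.0513, 0.0818]
ee_rot: [-3.13, 0.269, -0.003]
force: [1.0, -0.5, -1.3]
width: 0.391
dp [0.0122, -0.057, 0.0753] rot [-0.0004, -0.002, -0.0005] dist 0.095 deg 0.1 F [ 1.  -0.5 -1.3] w 0.391 t 16.8
```

```bash
python3 -m pendant '[{"dp":[0.006,-0.03,0],"rotation":[0,-0.002,0],"fingers":-1},{"dp":[0.012,-0.057,0],"rotation":[0,-0.002,0],"fingers":-1},{"dp":[0.012,-0.057,0],"rotation":[0,-0.002,0],"fingers":-1},{"dp":[0.012,-0.057,0],"rotation":[0,-0.002,0],"fingers":-1},{"dp":[0.012,-0.057,0],"rotation":[0,-0.002,0],"fingers":-1},{"dp":[0.012,-0.057,0.01],"rotation":[0,-0.002,0],"fingers":-1}]'
python3 - <<'E'
from h import *
S=arm.get_image('scene');crop(S,210,180,100,85,7,'pics/s11.png')
E
python3 - <<'E'
from go import *
x,y=jig(.010,0);go([x,y,.0065],-9.8)
E
```

```text
clock: 17.55
position: [0.5304, 0.1047, 0.0719]
ee_rot: [-3.129, 0.271, -0.002]
force: [-0.5, 0.2, -0.7]
width: 0.993
dp [0.0008, -0.001, 0.0638] rot [0.0003, 0.0009, -0.0015] dist 0.064 deg 0.1 F [-0.8  0.2 -2. ] w 0.997 t 17.6
```

View pics/s11.png

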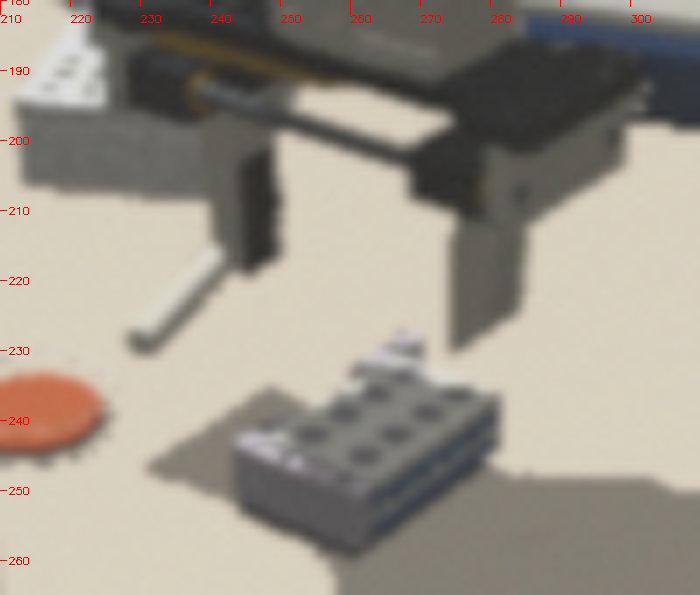

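The stack looks square now (near −x face from (262,250) to (281,237)). Second −x tap.

```bash
python3 -m pendant '[{"dp":[0.0008,-0.001,0.03],"rotation":[0,0.001,-0.0015],"fingers":-1},{"dp":[0.0008,-0.001,0.05],"rotation":[0,0.001,-0.0015],"fingers":-1},{"dp":[0.0008,-0.001,0.064],"rotation":[0,0.001,-0.0015],"fingers":-1},{"dp":[0.0008,-0.001,0.064],"rotation":[0,0.001,-0.0015],"fingers":-1},{"dp":[0.004,-0.001,0.064],"rotation":[0,0.001,-0.0015],"fingers":-1},{"dp":[0.007,-0.001,0.064],"rotation":[0,0.001,-0.0015],"fingers":-1},{"dp":[0.009,-0.001,0.064],"rotation":[0,0.001,-0.0015],"fingers":-1},{"dp":[0.0095,-0.001,0.064],"rotation":[0,0.001,-0.0015],"fingers":-1}]'
python3 -m pendant '[{"dp":[0.001,0,0],"rotation":[0,0,0],"fingers":-1},{"dp":[0.001,0,0],"rotation":[0,0,0],"fingers":-1}]'
python3 -m pendant '[{"dp":[0.001,0,0],"rotation":[0,0,0],"fingers":-1},{"dp":[0.0015,0,0],"rotation":[0,0,0],"fingers":-1},{"dp":[0.0015,0,0],"rotation":[0,0,0],"fingers":-1}]'
```

```text
clock: 18.6
position: [0.5392, 0.1038, 0.0065]
ee_rot: [3.13, -0.269, 0.001]
force: [0.5, 0.3, -0.7]
width: 1.001
clock: 18.85
position: [0.5399, 0.1036, 0.0065]
ee_rot: [3.13, -0.268, -0.0]
force: [-1.4, -0.1, 0.5]
width: 0.999
clock: 19.23
position: [0.5399, 0.1036, 0.0062]
ee_rot: [3.129, -0.268, -0.004]
force: [-6.4, 0.6, 2.5]
width: 1.0
```

```bash
python3 -m pendant '[{"dp":[0.0015,0,0],"rotation":[0,0,0],"fingers":-1},{"dp":[0.003,0,0],"rotation":[0,0,0],"fingers":-1},{"dp":[0.003,0,0],"rotation":[0,0,0],"fingers":-1}]'
python3 -m pendant '[{"dp":[-0.006,0,0],"rotation":[0,0,0],"fingers":-1},{"dp":[-0.01,0,0],"rotation":[0,0,0],"fingers":-1},{"dp":[-0.01,0,-0.04],"rotation":[0,0,0],"fingers":-1},{"dp":[-0.01,0,-0.09],"rotation":[0,0,0],"fingers":-1},{"dp":[-0.01,0,-0.1],"rotation":[0,0,0],"fingers":-1},{"dp":[-0.01,0,-0.1],"rotation":[0,0,0],"fingers":-1}]'
python3 - <<'E'
from go import *
go([.612,.277,.105],15)
E
```

```text
clock: 19.6
position: [0.5399, 0.1035, 0.0056]
ee_rot: [3.129, -0.266, -0.011]
force: [-9.8, 2.2, 4.5]
width: 0.999
clock: 20.35
position: [0.5314, 0.1052, 0.1061]
ee_rot: [3.129, -0.267, -0.008]
force: [-0.2, -0.8, -1.2]
width: 1.001
dp [0.0504, -0.183, 0.0005] rot [0.0008, 0.0055, -0.4318] dist 0.19 deg 24.7 F [-0.2 -0.8 -1.2] w 1.001 t 20.35
```

```bash
python3 -m pendant '[{"dp":[0.013,-0.05,0],"rotation":[0,0.005,-0.12],"fingers":-1},{"dp":[0.026,-0.1,0],"rotation":[0,0.005,-0.24],"fingers":-1},{"dp":[0.039,-0.145,0],"rotation":[0,0.005,-0.35],"fingers":-1},{"dp":[0.05,-0.183,0],"rotation":[0,0.005,-0.42],"fingers":-1},{"dp":[0.05,-0.183,0],"rotation":[0,0.005,-0.42],"fingers":-1},{"dp":[0.05,-0.183,0],"rotation":[0,0.005,-0.42],"fingers":-1}]'
python3 - <<'E'
from go import *
go([.612,.277,.012],14)
from h import *
S=arm.get_image('scene');crop(S,225,215,70,55,11,'pics/s12.png');crop(S,160,160,110,140,5,'pics/s12w.png')
T=arm.get_image('top');crop(T,190,190,70,50,11,'pics/t12.png')
E
```

```text
clock: 21.1
position: [0.6108, 0.276, 0.1036]
ee_rot: [3.115, 0.39, -0.005]
force: [-0.5, -1.3, -0.0]
width: 0.999
dp [0.0017, -0.0009, 0.0916] rot [0.002, 0.0033, 0.005] dist 0.092 deg 0.4 F [-0.5 -1.3 -0. ] w 0.999 t 21.1
```

View pics/s12.png

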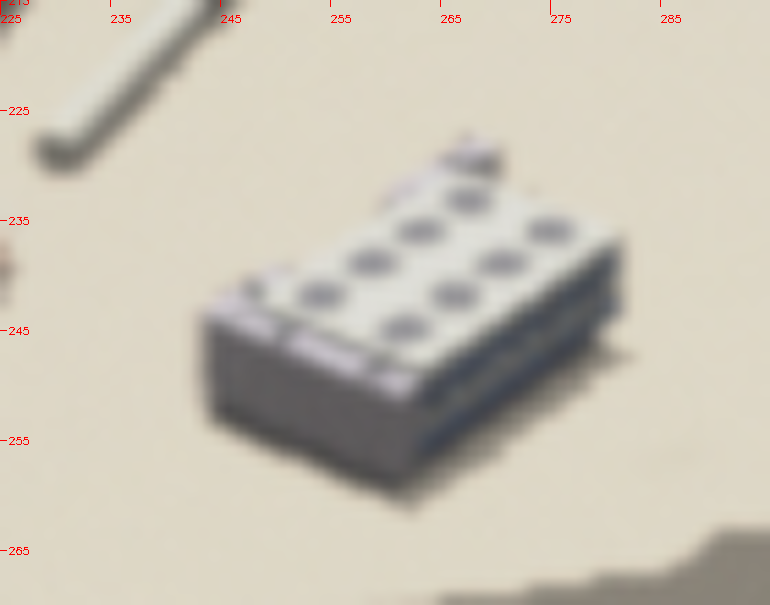

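View pics/t12.png

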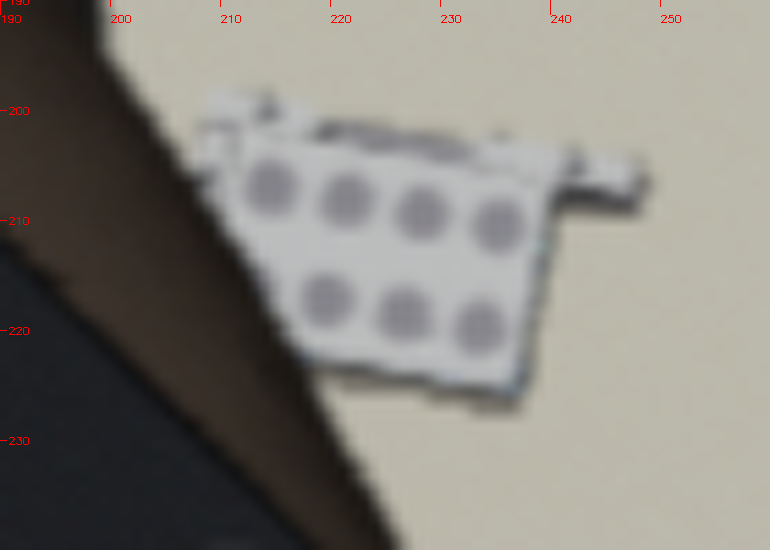

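View pics/s12w.png

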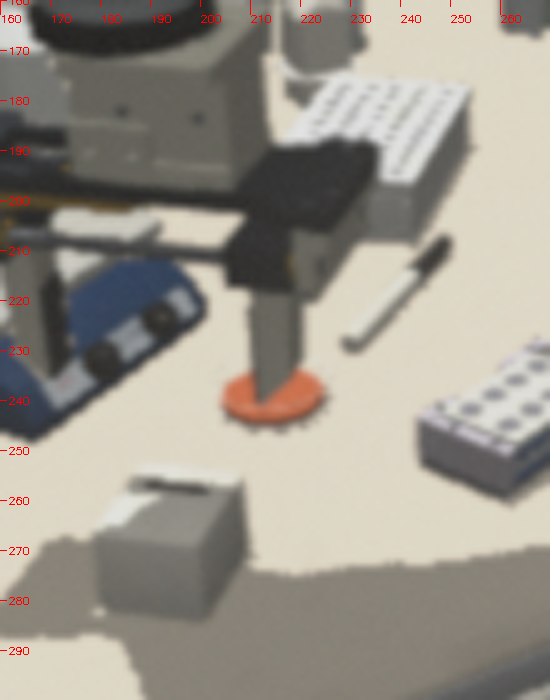

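The top view shows the stack flush with the fences (white plate edges meet the far fence at (240,205) and the left fence at (211,203)). The scene view shows the −x and −y faces in one plane. Checking clearance to the dish before descending on the block.

```bash
python3 - <<'E'
from fit import *
print('dish',p2w('top',[(218,161.5)],.014).round(3)); print('device front bottom', p2w('top',[(178,134),(237,133)],.0).round(3))
a=np.radians(14);c=np.array([.612,.277]);
for r in(.046,.065,.095,-.046,-.065,-.095):print(r,c+r*np.array([np.cos(a),np.sin(a)]))
# plate3 flush check vs jig, and jig refit
pl=lambda z:[(.025,.0375,z),(.025,-.0375,z),(-.025,-.0375,z),(-.025,.0375,z)]
x,m,_=fit([('scene',pl(.032),sc([(220,290),(440,160),(622,235),(420,380)],225,215,11))],[.52,.107,-.17]);print('p3 scene',x,m)
x,m,_=fit([('top',[(.025,-.0375,.032),(-.025,-.0375,.032)],sc([(553,185),(525,393)],190,190,11))],[.52,.107,-.17]);print('p3 top',x,m)
E
```

```text
dish [[0.659 0.123 0.014]]
device front bottom [[0.739 0.233 0.   ]
 [0.74  0.074 0.   ]]
0.046 [0.6566336  0.28812841]
0.065 [0.67506922 0.29272492]
0.095 [0.70417809 0.29998258]
-0.046 [0.5673664  0.26587159]
-0.065 [0.54893078 0.26127508]
-0.095 [0.51982191 0.25401742]
p3 scene [ 0.52386099  0.10963803 -0.18758798] 1.6083532113991623
p3 top [ 0.5185433   0.10570024 -0.13641915] 0.24065508620040532
```

Clear of everything. Descend and grip the block.

```bash
python3 -m pendant '[{"dp":[0.0017,-0.001,0.04],"rotation":[0.002,0.003,0.005],"fingers":-1},{"dp":[0.0017,-0.001,0.075],"rotation":[0.002,0.003,0.005],"fingers":-1},{"dp":[0.0017,-0.001,0.0926],"rotation":[0.002,0.003,0.005],"fingers":-1},{"dp":[0.0017,-0.001,0.0926],"rotation":[0.002,0.003,0.005],"fingers":-1}]' 25
python3 -m pendant '[{"dp":[0,0,0],"rotation":[0,0,0],"fingers":1},{"dp":[0,0,0],"rotation":[0,0,0],"fingers":1},{"dp":[0,0,0],"rotation":[0,0,0],"fingers":1},{"dp":[0,0,0],"rotation":[0,0,0],"fingers":1},{"dp":[0,0,0],"rotation":[0,0,0],"fingers":1},{"dp":[0,0,0],"rotation":[0,0,0],"fingers":1}]'
python3 - <<'E'
from h import *
S=arm.get_image('scene');crop(S,150,200,90,100,6,'pics/s13.png')
E
```

```text
clock: 21.7
position: [0.6119, 0.2754, 0.0111]
ee_rot: [3.117, 0.38, -0.002]
force: [-0.4, -0.3, 0.0]
width: 1.0
clock: 22.45
position: [0.6122, 0.2755, 0.0114]
ee_rot: [3.118, 0.38, -0.001]
force: [0.2, -0.6, 3.5]
width: 0.568
```

View pics/s13.png

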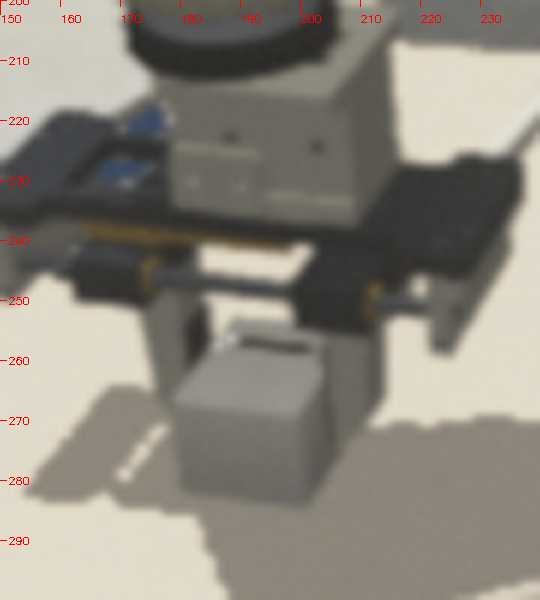

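Gripped: opening 52 mm, i.e. the 52 mm faces, with the block's long side across the jaws. Lift and carry it above the jig.

```bash
python3 -m pendant '[{"dp":[0,0,-0.03],"rotation":[0,0,0],"fingers":1},{"dp":[0,0,-0.07],"rotation":[0,0,0],"fingers":1},{"dp":[0,0,-0.09],"rotation":[0,0,0],"fingers":1},{"dp":[0,0,-0.09],"rotation":[0,0,0],"fingers":1}]'
python3 - <<'E'
from go import *
go([.5195,.105,.1],-9.8)
E
```

```text
clock: 23.0
position: [0.6128, 0.2759, 0.1022]
ee_rot: [3.118, 0.38, 0.002]
force: [-0.4, 0.6, -4.1]
width: 0.57
dp [-0.1316, 0.1435, 0.0021] rot [0.0002, -0.0014, 0.4136] dist 0.195 deg 23.7 F [-0.4  0.6 -4.1] w 0.57 t 23.0
```

```bash
python3 -m pendant '[{"dp":[-0.03,0.034,0],"rotation":[0,0,0.1],"fingers":1},{"dp":[-0.065,0.07,0],"rotation":[0,0,0.21],"fingers":1},{"dp":[-0.1,0.108,0],"rotation":[0,0,0.32],"fingers":1},{"dp":[-0.125,0.136,0],"rotation":[0,0,0.414],"fingers":1},{"dp":[-0.1316,0.1435,0.002],"rotation":[0,0,0.414],"fingers":1},{"dp":[-0.1316,0.1435,0.002],"rotation":[0,0,0.414],"fingers":1},{"dp":[-0.1316,0.1435,0.002],"rotation":[0,0,0.414],"fingers":1}]'
python3 - <<'E'
from h import *
S=arm.get_image('scene');crop(S,215,165,90,100,6,'pics/s14.png')
E
```

```text
clock: 23.88
position: [0.5199, 0.1065, 0.0998]
ee_rot: [-3.129, 0.266, -0.002]
force: [-0.0, -0.0, -4.0]
width: 0.567
```

View pics/s14.png

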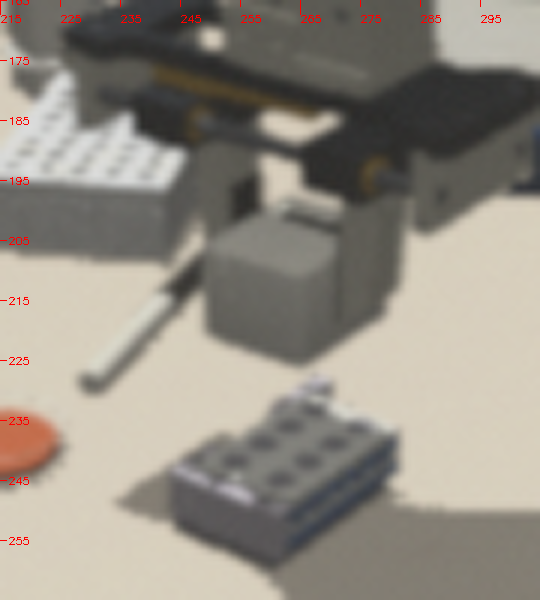

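```bash
python3 - <<'E'
from fit import *
pts=[(.026,.031,.1324),(-.026,.031,.1324),(.026,.031,.0884),(-.026,.031,.0884)]
px=sc([(204,249),(312,272),(206,332),(306,365)],215,165,6)
x,m,f=fit([('scene',pts,px)],[.52,.107,-.17]);print(x.round(4),np.degrees(x[2]),f.round(1))
# stack top corners in same image (+x+y hidden by?), use left fence top outer corners & plate corners
jsp=[(.033,.0455,.03),(-.025,.0455,.03),(-.025,-.0375,.032)]
x,m,f=fit([('scene',jsp,sc([(170,467),(283,512),(398,432)],215,165,6))],[.52,.107,-.17]);print(x.round(4),np.degrees(x[2]),f.round(1))
x,m,f=fit([('scene',jsp,sc([(203,308),(412,397),(622,235)],225,215,11))],[.52,.107,-.17]);print('s12',x.round(4),np.degrees(x[2]),f.round(1))
c=np.cos(.171);s=np.sin(.171)
E
```

```text
[ 0.5218  0.1052 -0.1131] -6.477860644037069 [-0.3 -1.6 -0.3 -0.2 -0.1  0.8  0.8  0.8]
[ 0.5209  0.1083 -0.1818] -10.414852362295461 [ 0.1  0.4 -0.5  0.4  0.5 -1. ]
s12 [ 0.5205  0.1086 -0.1658] -9.498738680022296 [ 0.1  0.6 -0.4 -0.2  0.3 -0.4]
```

```bash
python3 go.py .519 .109 .046 -9.8
```

```text
dp [-0.0014, -0.0022, 0.0539] rot [-0.0012, -0.0013, 0.0016] dist 0.054 deg 0.1 F [ 0.4  0.4 -3.7] w 0.565 t 23.925
```

```bash
python3 -m pendant '[{"dp":[-0.0014,-0.0022,0.02],"rotation":[-0.001,-0.001,0.0016],"fingers":1},{"dp":[-0.0014,-0.0022,0.038],"rotation":[-0.001,-0.001,0.0016],"fingers":1},{"dp":[-0.0014,-0.0022,0.049],"rotation":[-0.001,-0.001,0.0016],"fingers":1},{"dp":[-0.0014,-0.0022,0.0535],"rotation":[-0.001,-0.001,0.0016],"fingers":1},{"dp":[-0.0014,-0.0022,0.0545],"rotation":[-0.001,-0.001,0.0016],"fingers":1},{"dp":[-0.0014,-0.0022,0.0545],"rotation":[-0.001,-0.001,0.0016],"fingers":1}]'
python3 - <<'E'
from h import *
S=arm.get_image('scene');crop(S,215,185,90,85,7,'pics/s15.png')
E
python3 go.py .519 .109 .0434 -9.8
```

```text
clock: 24.68
position: [0.5193, 0.1092, 0.0458]
ee_rot: [-3.13, 0.268, -0.002]
force: [0.7, 0.4, -3.4]
width: 0.564
dp [-0.0003, 0.0002, 0.0025] rot [-0.0005, -0.0011, -0.0] dist 0.003 deg 0.1 F [ 0.7  0.6 -3.1] w 0.567 t 24.725
```

View pics/s15.png

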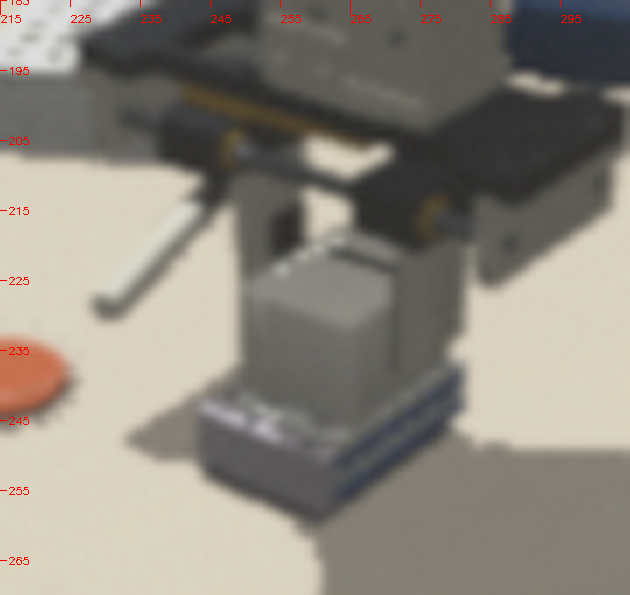

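The block is centred over the stack, its +y face set back evenly from the left fence. Final lowering.

```bash
python3 -m pendant '[{"dp":[0,0,0.001],"rotation":[0,-0.001,0],"fingers":1},{"dp":[0,0,0.002],"rotation":[0,-0.001,0],"fingers":1},{"dp":[0,0,0.002],"rotation":[0,-0.001,0],"fingers":1}]'
python3 -m pendant '[{"dp":[0,0,0.0006],"rotation":[0,0,0],"fingers":1},{"dp":[0,0,0.0006],"rotation":[0,0,0],"fingers":1}]'
```

```text
clock: 25.1
position: [0.5193, 0.1091, 0.0439]
ee_rot: [-3.13, 0.269, -0.0]
force: [0.8, 0.0, -3.9]
width: 0.572
clock: 25.35
position: [0.5194, 0.1091, 0.0434]
ee_rot: [-3.13, 0.268, -0.0]
force: [-1.2, -0.2, -0.7]
width: 0.563
```

```bash
python3 -m pendant '[{"dp":[0,0,0.0005],"rotation":[0,0,0],"fingers":1},{"dp":[0,0,0.0005],"rotation":[0,0,0],"fingers":1}]'
python3 -m pendant '[{"dp":[0,0,0],"rotation":[0,0,0],"fingers":-0.7},{"dp":[0,0,0],"rotation":[0,0,0],"fingers":-0.7},{"dp":[0,0,0],"rotation":[0,0,0],"fingers":-0.7},{"dp":[0,0,-0.02],"rotation":[0,0,0],"fingers":-0.7},{"dp":[0,0,-0.06],"rotation":[0,0,0],"fingers":-0.7},{"dp":[0,0,-0.11],"rotation":[0,0,0],"fingers":-0.7},{"dp":[-0.03,0.05,-0.12],"rotation":[0,0,0],"fingers":-0.7},{"dp":[-0.03,0.11,-0.12],"rotation":[0,0,0],"fingers":-0.7},{"dp":[-0.03,0.17,-0.12],"rotation":[0,0,0],"fingers":-0.7},{"dp":[-0.03,0.23,-0.12],"rotation":[0,0,0],"fingers":-0.7},{"dp":[-0.03,0.28,-0.12],"rotation":[0,0,0],"fingers":-0.7},{"dp":[-0.03,0.3,-0.12],"rotation":[0,0,0],"fingers":-0.7},{"dp":[-0.03,0.3,-0.12],"rotation":[0,0,0],"fingers":-0.7}]'
python3 - <<'E'
from h import *
S=arm.get_image('scene');T=arm.get_image('top');cv2.imwrite('pics/topF.png',T)
crop(S,225,205,70,60,11,'pics/s16.png');crop(T,190,190,70,50,11,'pics/t16.png')
E
```

```text
clock: 25.6
position: [0.5194, 0.1091, 0.0433]
ee_rot: [-3.13, 0.268, -0.001]
force: [-2.1, 0.1, 5.2]
width: 0.565
clock: 27.22
position: [0.4382, -0.183, 0.1631]
ee_rot: [3.13, -0.274, 0.0]
force: [-0.0, -0.3, 0.2]
width: 0.854
```

View pics/s16.png

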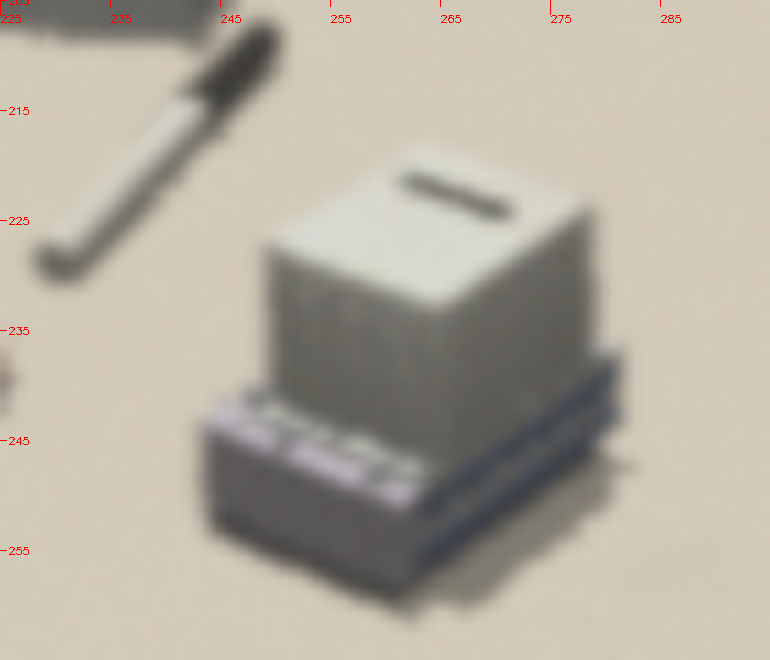

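View pics/t16.png

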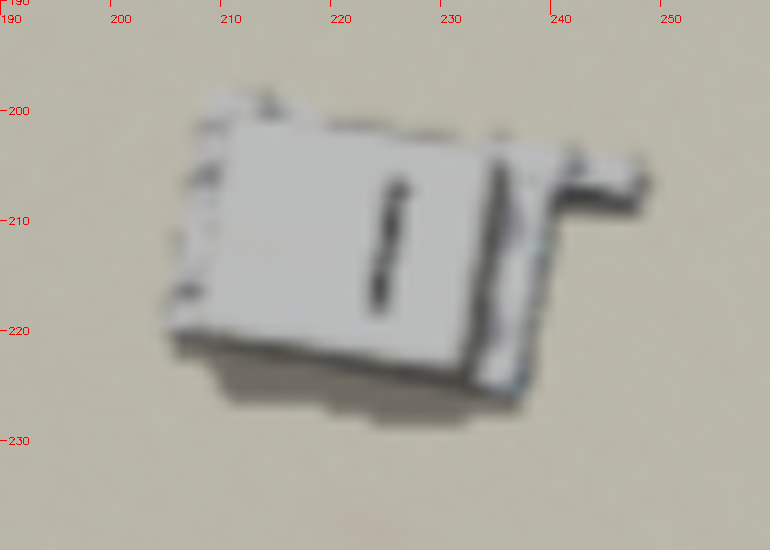

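View pics/topF.png

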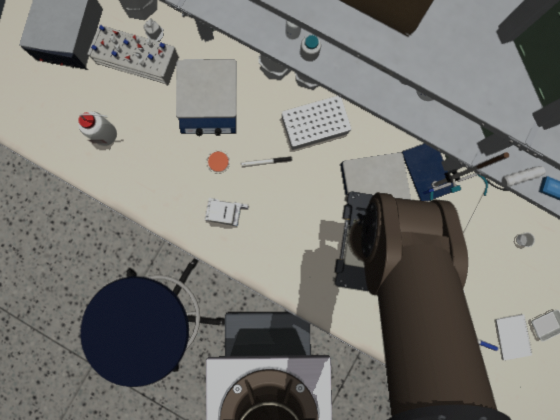

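```bash
python3 - <<'E'
from fit import *
def J(w,o=(.5192,.107)): 
    c,s=np.cos(-.171),np.sin(-.171); d=w[:,:2]-o; return np.c_[c*d[:,0]+s*d[:,1],-s*d[:,0]+c*d[:,1]].round(4)
print('top face, top cam',J(p2w('top',sc([(490,152),(463,365),(200,335),(225,122)],190,190,11),.076)))
print('block base -y side',J(p2w('top',sc([(505,185),(483,385)],190,190,11),.032)))
print('plate -y edge',J(p2w('top',sc([(552,200),(525,395)],190,190,11),.032)))
print('scene top face',J(p2w('scene',sc([(265,240),(435,302),(595,200),(428,140)],225,205,11),.076)))
print('scene block bottom near/left/right',J(p2w('scene',sc([(435,468),(272,395),(595,352)],225,205,11),.032)))
print('scene plate near corner, -y corner',J(p2w('scene',sc([(428,490),(622,350)],225,205,11),.032)))
E
```

```text
top face, top cam [[ 0.0255 -0.0266]
 [-0.0222 -0.0286]
 [-0.025   0.0299]
 [ 0.0227  0.0328]]
block base -y side [[ 0.0234 -0.027 ]
 [-0.0232 -0.0298]]
plate -y edge [[ 0.0217 -0.0384]
 [-0.024  -0.0398]]
scene top face [[ 0.0234  0.0365]
 [-0.024   0.0362]
 [-0.0251 -0.0218]
 [ 0.0233 -0.0227]]
scene block bottom near/left/right [[-0.0218  0.0343]
 [ 0.0273  0.0313]
 [-0.0211 -0.0276]]
scene plate near corner, -y corner [[-0.0261  0.0424]
 [-0.0256 -0.0321]]
```

The final views show the block upright and level on the stack. Its offset from the middle measures about +3 to +4 mm in y from the top camera and between −2 and +2 mm from the scene camera, within their disagreement, and about 0 in x. The dish (218,161) and marker (266,161) have not moved. Handing in.

```bash
python3 - <<'E'
from cell import arm
print(arm.observe()['force'],arm.observe()['clock']); print(arm.sign_off())
E
```

```text
[-0.35190442  0.69620748 -0.29933604] 27.325
the job is handed in; nothing more can be done
None
```

The job is done and handed in at 27.3 s. The spare plate is on top with its long side the same way as the others. I tapped the stack from −x, −y and −x again, until it stopped dead against both fences at about 10–11 N. Then I set the white block upright on the squared stack and moved the arm clear.

- **Stack:** after the last tap, both cameras showed the plate faces in one plane and the edges meeting both fences. I did not measure each lower plate separately.
- **Block position:** it is centred in jig x to about 1 mm. In jig y the checks disagree. The top camera puts it about 3–4 mm towards the left fence, while the scene camera gives between −2 and +2 mm. That is within what the two cameras disagree by, so I left it.
- **Block orientation:** the grip measured 52 mm along the slot direction, so the slot lies along the block's short side, not the long side as described. The block's long side now lies along the plates' long side.
- **Bystanders:** the dish and marker are at the same pixels as at the start. The arm hid the tape roll in the last top view, so I did not recheck it. The arm's path did not come near it.

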